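# Hang rinsed labware on its draining pegs

## Robot

A 6-joint arm with a two-finger parallel gripper is mounted at the origin on a cart in front of the work surface, level with it; the furniture and walls round the work are solid. World frame = base frame: x ahead of the robot, y to its left, z up, the work surface at z = 0. Lengths are in m, angles in degrees, forces in N, time in s.
With the tool pointing down it reaches from about 0.35 to 0.975 m from the base axis. Payload 7.1 kg.
Tool frame: the origin (TCP) lies midway between the tips of the shut fingers; the grasp point (between the pads) lies 19 mm behind it; z points along the fingers, y is the line along which they close (so a half turn about z gives the same grasp; the last joint's range is limited). The gripper opens to 88 mm and grips with 3 to 60 N. Pads are 20 mm wide; open, the fingers measure 115 mm over their backs; the gripper's body (75 mm by 178 mm) begins 61 mm behind the grasp point.
Start: joints at [73.167, 24.242, 93.386, -0, 62.372, -1.089], TCP at [0.17, 0.602, 0.223] pointing down, gripper open.
Joint ranges: [-172.04, 172.04], [-51.8, 120.97], [4.93, 147.93], [-75.15, 255.16], [6.16, 154.13], [-145.62, 145.62]. Speed limits (degrees/s): [136.94, 136.94, 172.46, 180, 180, 180].

## Interface

Orientations are given as a 3x3 rotation matrix whose columns are the frame's x, y, z axes.
In Python, from station import monitor, imaging, workorder gives the robot as it stands.
- The arm moves only by the tool carry_out, never from a script. Its argument "increments" is a list of rows, each an object of numbers: "dx", "dy", "dz": the shift along the tool's x, y, z in m; "wx", "wy", "wz": the turn, a rotation vector about the tool's x, y, z in degrees; "claw": the opening, from 0 (shut) to 1 (fully open). A call has 1 to 10 rows; each row is the pose to reach, as a shift and turn from the pose commanded when the call began, along the tool's axes at that moment; what a row does not reach only later rows make up. A row lasts 1/12 s, in which the tool goes at most 41.7 mm and 7.16 degrees, less where a joint would pass 70% of its speed; a pose out of reach is approached as far as the arm can. A call with a gripper value outside its range is refused whole. The fingers move at their own pace and stop on an object; the grip force is fixed at half the most. Time passes only in rows, so rows that repeat a pose let the fingers close. It gives the time, the measured TCP pose, the force, the opening and the grip force at its end, in the units of the state.
- monitor.state(): the state, without advancing time (a new reading comes with each control period).
- imaging.get_image(name): name is "side" or "top"; returns a dict with "frame" (400x640x3 uint8, blue, green, red), "fov_y" (degrees; the focal length in pixels is half the picture's height over the tangent of half this angle, whatever the lens; pixels are square), "cx", "cy" (the principal point, pixels), "dist_coeffs" ([k1, k2, p1, p2, k3] as OpenCV has them; the pictures are not rectified), "eye" and "rotation" of the camera in the world. Camera axes: x right, y down, z forward; pixel columns grow to the right and rows downward; lengths in m; the calibration is good to about 2 mm. A picture is of the moment at which its call begins. There is no depth.
- workorder.sign_off(): hands the job in; it is judged then, once.
The state is a dict: "time_s": time; "joints": joint angles; "joint_vel": joint speeds; "joint_torque": joint torques, N m; "tool_pos": TCP position; "ee_rot": TCP orientation; "ft_force": force on the tool from outside, world axes, zero at the start; "torque": the same for the moment, N m; "opening": opening from 0.0 (shut) to 1.0 (fully open); "gripper_force": force on a finger pad.
Only numpy, scipy, OpenCV 4.12 (cv2) and the standard library are available. Lean on these libraries where they do the work, as an engineer would, in place of code of your own. Each camera call takes 0.05 s, during which the arm holds its last target. There are 200 camera calls.

## Task

The rinsed pieces stand mouth-down on the rubber mat: hang each one mouth-down on the leaning draining peg that fits it, the steel beaker on the widest, the green funnel on the low cone, the amber jar on the middle-sized and the white tube on the slim tall one. Let each rim come fully home on the peg's support arms and leave all four hanging there; leave the tally counter and the filled vial undisturbed.

Things in the scene. Friction and masses are not known exactly. Their poses are not given: they have to be found in the camera images.
- beaker: Stainless steel beaker, 66 mm outside diameter (61 inside), 70 mm high, 0.12 kg. It stands mouth-down on a 3 mm rubber mat; origin at the centre of the mouth rim (lowest), z axis up to the closed end. Round, so any yaw can be gripped. 
- funnel: Green plastic funnel, mouth 56 mm across outside (51 inside), 78 mm high over all: cone up to 42 mm above the rim, then the spout, 15 mm thick narrowing to 12.5 mm at its end, to be gripped over its upper 30 mm. 0.05 kg. It stands mouth-down on a 3 mm rubber mat; origin at the centre of the mouth rim (lowest), z axis up to the spout. Round, so any yaw can be gripped. 
- jar: Small amber glass jar, 42 mm outside diameter (37 inside), 60 mm high, 0.09 kg. It stands mouth-down on a 3 mm rubber mat; origin at the centre of the mouth rim (lowest), z axis up to the closed end. Round, so any yaw can be gripped. 
- tube: Slim white plastic sample tube with a blue closed end, 28 mm outside diameter (23 inside), 95 mm high, 0.05 kg. It stands mouth-down on a 3 mm rubber mat; origin at the centre of the mouth rim (lowest), z axis up to the closed end. Round, so any yaw can be gripped. 
- peg_beaker_seat (a point): Blue ribbed peg for the beaker, the widest, blunt top: arms reach 35.5 mm from its axis, body above 27 mm, tip 55 mm over the seat. Pegs 110 mm apart, any order, on a 23 mm high drip tray. Point: centre of the seat on the 4 support arms, ~70 mm over the table; z = up the peg, which leans 20 deg towards the robot; y = along the row. Home: rim on arms, piece's origin on this point, z axes alike.
- peg_funnel_seat (a point): Blue ribbed peg for the funnel, a low pointed cone: arms reach 29 mm from its axis, body above 21.5 mm, tip 31 mm over the seat. Pegs 110 mm apart, any order, on a 23 mm high drip tray. Point: centre of the seat on the 4 support arms, ~70 mm over the table; z = up the peg, which leans 20 deg towards the robot; y = along the row. Home: rim on arms, piece's origin on this point, z axes alike.
- peg_jar_seat (a point): Blue ribbed peg for the jar, middle-sized: arms reach 23.5 mm from its axis, body above 15 mm, tip 44 mm over the seat. Pegs 110 mm apart, any order, on a 23 mm high drip tray. Point: centre of the seat on the 4 support arms, ~70 mm over the table; z = up the peg, which leans 20 deg towards the robot; y = along the row. Home: rim on arms, piece's origin on this point, z axes alike.
- peg_tube_seat (a point): Blue ribbed peg for the tube, slimmest, tallest: arms reach 16.5 mm from its axis, body above 9 mm, tip 72 mm over the seat. Pegs 110 mm apart, any order, on a 23 mm high drip tray. Point: centre of the seat on the 4 support arms, ~70 mm over the table; z = up the peg, which leans 20 deg towards the robot; y = along the row. Home: rim on arms, piece's origin on this point, z axes alike.
- tally_counter: Bystander: white hand tally counter, 46x79x37 mm, loose on the table at the right; origin under its centre.
- sample_vial: Bystander: upright glass vial with yellow content, a pale band and a dark cap, 13 mm thick, 52 mm high, loose on the table at the left; origin under its centre, z up.

How it is judged:
By the outcome, as a careful person would: the job done as asked, in the order asked, and still so for the second after the job is handed in, with the robot touching nothing.
It also fails if it takes over 106 s, if anything falls off the work surface, if the arm or the gripper's body presses on something with over 40 N, if the wrist force passes 120 N, or if a joint passes its speed limit or range.

## Working session

There is one attempt and no reset: what is moved stays moved. The work goes in short steps, Python scripts to look and compute and a tool call to move; the robot and the scene stay as the last step left them, time stands still between calls to the robot, and variables do not carry over. Pictures are saved under pics/ and viewed, at most 15 in all, crops included, and the job is handed in when it is done.

Besides the shell and the picture viewer there is one more tool, called after "Request:" as a command line: name --argument value ..., lists and objects as JSON in quotes. carry_out: Moves the arm, as the interface text tells. Its arguments: {"type":"object","properties":{"increments":{"type":"array","items":{"type":"object","properties":{"dx":{"type":"number"},"dy":{"type":"number"},"dz":{"type":"number"},"wx":{"type":"number"},"wy":{"type":"number"},"wz":{"type":"number"},"claw":{"type":"number"}}}}},"required":["increments"]}

```bash
ls; mkdir -p pics; python3 - <<'E'
from station import monitor, imaging
import cv2,numpy as np
s=monitor.state();print(s)
for n in("side","top"):
    d=imaging.get_image(n);cv2.imwrite(f"pics/{n}0.png",d["frame"])
    print(n,{k:(np.round(v,4).tolist() if not isinstance(v,float) else v) for k,v in d.items() if k!="frame"})
E
```

```text
pics
{'time_s': 0.0, 'joints': array([ 7.31681863e+01,  2.42828096e+01,  9.34309246e+01, -6.80095784e-04,
        6.23715924e+01, -1.09017612e+00]), 'joint_vel': array([ 0.0648312 , -0.00384863,  0.01493287,  0.05742461,  0.10479673,
       -0.08400709]), 'joint_torque': array([ 2.32723563e-03, -5.44649756e+01, -2.73669899e+01,  6.44992408e-02,
        2.29331141e-02, -1.07531353e-04]), 'tool_pos': array([0.16939895, 0.60103765, 0.22192285]), 'ee_rot': array([[-9.62496335e-01,  2.71294356e-01, -4.21160632e-04],
       [ 2.71294682e-01,  9.62495275e-01, -1.42847540e-03],
       [ 1.78278054e-05, -1.48916098e-03, -9.99998891e-01]]), 'ft_force': array([0.20013378, 0.47071372, 0.13024159]), 'torque': array([-0.00770606, -0.03099447, -0.05614745]), 'gripper_force': 0.0, 'opening': 1.002104915379955}
side {'fov_y': 43.45322531216074, 'cx': 313.25901572434253, 'cy': 202.21768734818525, 'dist_coeffs': [-0.0362, 0.0, 0.0, 0.0, 0.0], 'eye': [-0.108, -1.0101, 0.6678], 'rotation': [[0.8319, -0.2389, 0.5009], [-0.5549, -0.3698, 0.7452], [0.0072, -0.8979, -0.4402]]}
top {'fov_y': 50.585653908997315, 'cx': 326.66566335278924, 'cy': 202.27864849174185, 'dist_coeffs': [0.023, 0.0, 0.0, 0.0, 0.0], 'eye': [0.4625, 0.0058, 1.3899], 'rotation': [[0.0186, -0.9981, 0.0594], [-0.9997, -0.0196, -0.0161], [0.0172, -0.0591, -0.9981]]}
```

View pics/side0.png

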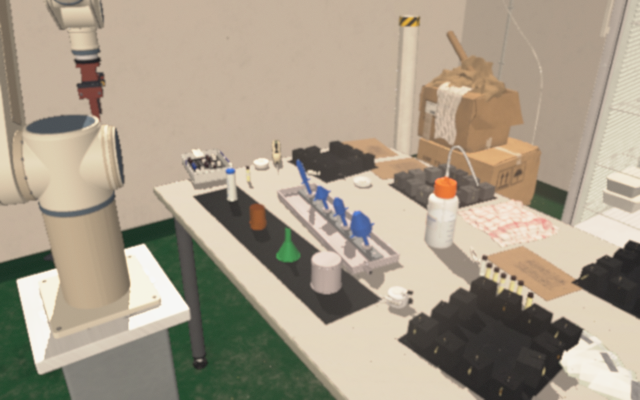

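View pics/top0.png

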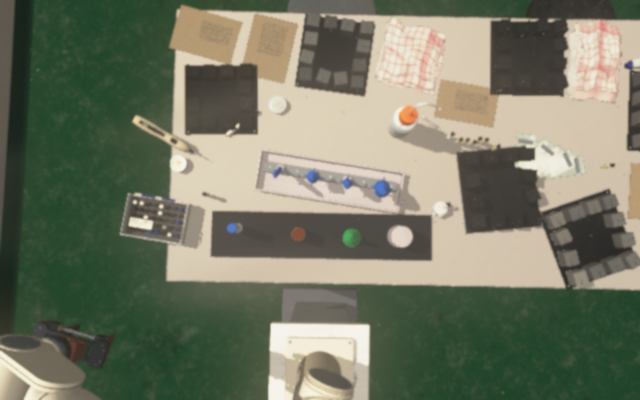

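The side view shows the tube (232,185), jar (258,216), funnel (288,245) and beaker (326,272) on the mat. The pegs run from about (305,180) to (362,228). In the top view the pieces are at (235,228), (298,234), (351,238) and (400,236), and the pegs at (277,172), (312,176), (347,183) and (382,188). Next I'll zoom in.

```bash
python3 - <<'E'
import cv2
a=cv2.imread("pics/top0.png")[145:260,205:455];cv2.imwrite("pics/topc.png",cv2.resize(a,None,fx=3.2,fy=3.2,interpolation=cv2.INTER_CUBIC))
a=cv2.imread("pics/side0.png")[150:300,215:405];cv2.imwrite("pics/sidec.png",cv2.resize(a,None,fx=4,fy=4,interpolation=cv2.INTER_CUBIC))
E
```

```text
(no output)
```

View pics/topc.png

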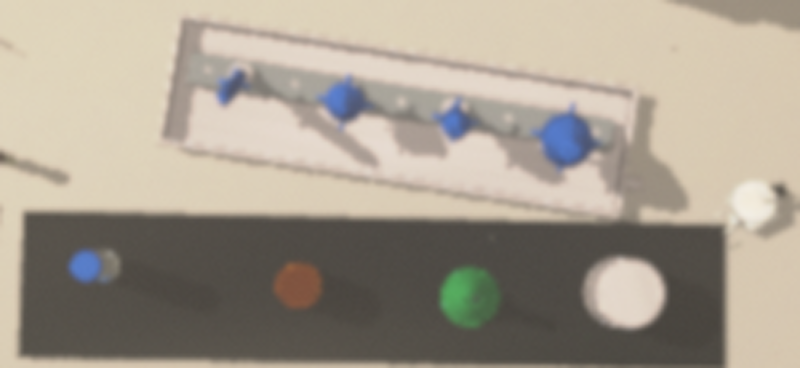

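View pics/sidec.png

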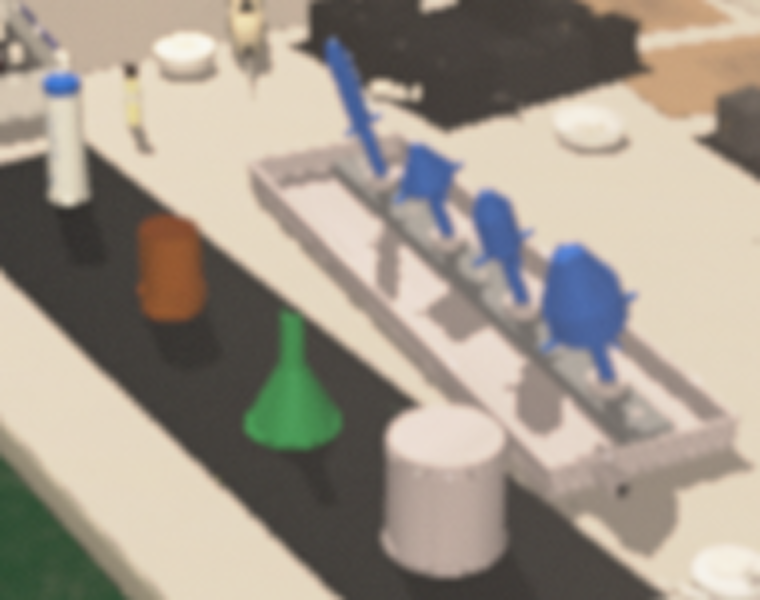

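```bash
cat > h.py <<'E'
import numpy as np, cv2, json
from scipy.spatial.transform import Rotation as Ro
from scipy.optimize import least_squares
from station import monitor, imaging
def ray(d,px):
    f=d["frame"].shape[0]/2/np.tan(np.radians(d["fov_y"]/2))
    K=np.array([[f,0,d["cx"]],[0,f,d["cy"]],[0,0,1]])
    p=cv2.undistortPoints(np.array(px,float).reshape(-1,1,2),K,np.array(d["dist_coeffs"]))[:,0]
    v=np.c_[p,np.ones(len(p))]@np.array(d["rotation"]).T
    return v/np.linalg.norm(v,axis=1)[:,None]
def plane(d,px,z):
    v=ray(d,px);e=np.array(d["eye"]);return e+v*((z-e[2])/v[:,2])[:,None]
def blobs(m,off=(0,0),amin=15):
    n,l,s,c=cv2.connectedComponentsWithStats(m.astype(np.uint8))
    return [(np.array(c[i])+off,s[i].tolist()) for i in range(1,n) if s[i,4]>=amin]
def hsv(fr): 
    h=cv2.cvtColor(fr,cv2.COLOR_BGR2HSV).astype(int);return h[...,0],h[...,1],h[...,2]
def axis_resid(d,px,p,u):   # signed distance between pixel ray and line (p,u)
    v=ray(d,[px])[0];n=np.cross(v,u);n/=np.linalg.norm(n);return float(n@(np.array(p)-d["eye"]))
E
python3 - <<'E'
from h import *
for n,roi in (("side",(150,300,215,405)),("top",(145,262,205,455))):
    d=imaging.get_image(n);y0,y1,x0,x1=roi
    fr=d["frame"][y0:y1,x0:x1];h,s,v=hsv(fr)
    for nm,m in (("blue",(h>100)&(h<130)&(s>110)),("green",(h>45)&(h<85)&(s>110)),("amber",(h<18)&(s>120)),):
        for c,st in blobs(m,(x0,y0)): print(n,nm,np.round(c,2),st)
    if n=="top":
        # light on the mat
        for c,st in blobs(((v>110)|(s>110))[68:109],(x0,y0+68),30): print("topfg",np.round(c,2),st)
        print(v[90,::12])
E
```

```text
side blue [302.52 173.53] [82, 11, 14, 31, 85]
side blue [229.88 170.56] [12, 19, 7, 4, 25]
side blue [321.41 194.31] [101, 37, 12, 21, 115]
side blue [339.26 208.15] [119, 49, 12, 26, 131]
side blue [360.22 225.11] [137, 62, 18, 32, 360]
side green [287.38 250.14] [62, 79, 22, 33, 359]
side amber [257.09 216.86] [34, 54, 17, 26, 372]
top blue [310.47 175.51] [102, 27, 8, 9, 45]
top blue [346.21 183.03] [139, 35, 5, 7, 29]
top blue [380.58 188.01] [169, 36, 13, 15, 134]
top blue [231.16 227.79] [22, 79, 9, 9, 61]
top green [347.39 236.01] [139, 86, 8, 12, 74]
top amber [297.72 233.48] [87, 83, 12, 12, 119]
topfg [208.27 232.32] [0, 0, 8, 41, 308]
topfg [430.52 229.29] [96, 0, 154, 41, 1216]
topfg [233.72 227.52] [21, 10, 16, 10, 137]
topfg [399.73 235.91] [182, 12, 27, 23, 498]
topfg [297.66 233.64] [86, 14, 14, 14, 158]
topfg [348.86 237.04] [138, 16, 14, 18, 183]
[220  86  86  85  78  77  81  85 128  75  80  79 167  81  78  82 227 223
  75 207 214]
```

```bash
python3 - <<'E'
from h import *
D={n:imaging.get_image(n) for n in("side","top")}
roi={"side":(150,300,215,405),"top":(145,262,205,455)}
B={}
for n,d in D.items():
    y0,y1,x0,x1=roi[n];h,s,v=hsv(d["frame"][y0:y1,x0:x1])
    b=blobs((h>98)&(h<132)&(s>75),(x0,y0),20)
    b=[x for x in b if not(n=="side" and x[0][0]<250 or n=="top" and x[0][1]>210)]
    b=sorted(b,key=lambda x:x[0][0]);B[n]=[x[0] for x in b];print(n,[(np.round(x[0],1).tolist(),x[1]) for x in b])
    for nm,m in (("green",(h>40)&(h<90)&(s>70)),("amber",(h<18)&(s>95))):
        for c,st in blobs(m,(x0,y0),60): print(n,nm,np.round(c,2),st)
def fr(q,k):
    e=np.array([np.sin(q[2]),np.cos(q[2]),0]);t=np.radians(20)
    nrm=np.array([-np.cos(q[2]),np.sin(q[2]),0])   # towards robot
    return np.array([q[0],q[1],.070])+e*(.11*(1.5-k)), np.cos(t)*np.array([0,0,1])+np.sin(t)*nrm
def res(q): return [axis_resid(D[n],B[n][k],*fr(q,k))*1000 for n in D for k in range(4)]
r=least_squares(res,[.55,.05,.1],loss="soft_l1");print(r.x,np.degrees(r.x[2]),np.round(res(r.x),1))
for k in range(4):print(k,np.round(fr(r.x,k)[0],4))
json.dump(r.x.tolist(),open("row.json","w"))
# pieces
T=D["top"];S=D["side"]
for nm,px,z in(("beaker",(399.73,235.91),.038),("funnel",(348.86,237.04),.010),("jar",(297.66,233.6),.033),("tube",(233.72,227.52),.05)):
    print(nm,np.round(plane(T,[px],z),4))
E
```

```text
side [([302.6, 173.9], [81, 10, 15, 33, 134]), ([321.5, 194.9], [100, 37, 13, 21, 148]), ([339.6, 208.8], [119, 48, 12, 27, 170]), ([360.3, 225.6], [136, 61, 21, 34, 425])]
side green [287.66 249.61] [61, 78, 25, 35, 467]
side green [224.76 287.77] [0, 115, 31, 35, 534]
side amber [385.71 169.3 ] [160, 11, 27, 17, 169]
side amber [257.21 216.94] [34, 53, 18, 28, 411]
top [([311.5, 175.7], [101, 26, 12, 11, 86]), ([346.3, 182.9], [137, 33, 9, 10, 53]), ([381.1, 188.0], [168, 36, 17, 15, 180])]
top green [350.8  237.32] [137, 84, 18, 18, 254]
top amber [297.75 233.6 ] [86, 82, 14, 14, 161]Traceback (most recent call last):
  File "<stdin>", line 17, in <module>
    return func(*args, **kwargs)
    vector_fun = VectorFunction(
        fun_wrapped,
    ...<6 lines>...
        workers=workers
    )
    self._update_fun()
    ~~~~~~~~~~~~~~~~^^
    self.f = self.fun_wrapped(xp_copy(self.x))
             ~~~~~~~~~~~~~~~~^^^^^^^^^^^^^^^^^
    return np.atleast_1d(self.fun(x))
                         ~~~~~~~~^^^
    return self.f(x, *self.args, **self.kwargs)
           ~~~~~~^^^^^^^^^^^^^^^^^^^^^^^^^^^^^^
  File "<stdin>", line 16, in res
IndexError: list index out of range
```

```bash
cat > fit.py <<'E'
from h import *
D={n:imaging.get_image(n) for n in("side","top")}
roi={"side":(150,300,250,405),"top":(145,205,260,420)}
B={}
for n,d in D.items():
    y0,y1,x0,x1=roi[n];h,s,v=hsv(d["frame"][y0:y1,x0:x1])
    b=sorted(blobs((h>98)&(h<132)&(s>65),(x0,y0),8),key=lambda x:x[0][0])
    B[n]=[x[0] for x in b];print(n,[(np.round(x[0],1).tolist(),x[1][4]) for x in b])
def fr(q,k,h=.07):
    e=np.array([np.sin(q[2]),np.cos(q[2]),0]);t=np.radians(20)
    nrm=np.array([-np.cos(q[2]),np.sin(q[2]),0])
    return np.array([q[0],q[1],h])+e*(.11*(1.5-k)), np.cos(t)*np.array([0,0,1])+np.sin(t)*nrm
def res(q): return [axis_resid(D[n],B[n][k],*fr(q,k))*1000 for n in D for k in range(4)]
r=least_squares(res,[.55,.05,.1],loss="soft_l1");print(r.x,np.degrees(r.x[2]),np.round(res(r.x),1))
for k in range(4):print(k,np.round(fr(r.x,k)[0],4))
json.dump(r.x.tolist(),open("row.json","w"))
T=D["top"];S=D["side"]
for nm,px,z,sx in(("beaker",(399.73,235.91),.038,None),("funnel",(350.8,237.32),.010,(287.66,249.61)),("jar",(297.7,233.6),.033,(257.21,216.94)),("tube",(233.72,227.52),.05,(229.88,170.56))):
    p=plane(T,[px],z)[0];print(nm,np.round(p,4), sx and round(1000*axis_resid(S,sx,p,np.array([0,0,1])),1))
E
python3 fit.py
```

```text
side [([302.7, 173.9], 141), ([321.5, 194.9], 162), ([339.5, 208.9], 183), ([360.4, 225.7], 437)]
top [([275.6, 172.0], 27), ([311.8, 175.7], 98), ([346.4, 182.8], 59), ([381.1, 188.0], 193)]
[ 0.61282287 -0.02095072  0.14127996] 8.094745613838418 [ 0.   0.6  0.2  0.1 -1.2 -0.2  0.7  0.9]
0 [0.6361 0.1424 0.07  ]
1 [0.6206 0.0335 0.07  ]
2 [ 0.6051 -0.0754  0.07  ]
3 [ 0.5896 -0.1843  0.07  ]
beaker [ 0.44   -0.2512  0.038 ] None
funnel [ 0.432  -0.0971  0.01  ] 1.1
jar [0.4413 0.0746 0.033 ] 2.9
tube [0.457 0.275 0.05 ] 1.2
```

```bash
cat > go.py <<'E'
# usage: go.py x y z tilt [x y z tilt ...]: increments (mm,deg) from the present measured pose
import sys
from h import *
yaw=json.load(open("row.json"))[2]
def Rt(t):
    t=np.radians(t);y=np.array([np.sin(yaw),np.cos(yaw),0]);n=np.array([-np.cos(yaw),np.sin(yaw),0])
    z=-(np.cos(t)*np.array([0,0,1])+np.sin(t)*n);return np.c_[np.cross(y,z),y,z]
def show(ts):
    s=monitor.state();R=s["ee_rot"];p=s["tool_pos"]
    print("t",round(s["time_s"],2),"pos",np.round(p,4),"F",np.round(s["ft_force"],1),"op",round(s["opening"],3),"gf",round(s["gripper_force"],1))
    for x,y,z,t in ts:
        print("d",np.round(R.T@(np.array([x,y,z])-p),4),"w",np.round(Ro.from_matrix(R.T@Rt(t)).as_rotvec(degrees=True),2))
if __name__=="__main__": show(np.array(sys.argv[1:],float).reshape(-1,4))
E
python3 go.py .42 .25 .2 0 .44 -.2512 .14 0
```

```text
t 0.4 pos [0.1696 0.6015 0.2225] F [-0.5  0.5 -0.4] op 0.994 gf 0.0
d [-0.3364 -0.2703  0.0226] w [-0.01 -0.   -7.65]
d [-0.4917 -0.7473  0.0827] w [-0.01 -0.   -7.65]
```

Request:
carry_out --increments '[{"dx": -0.1,"dy": -0.08,"wz": -3},{"dx": -0.336,"dy": -0.27,"dz": 0.02,"wz": -7.65},{"dx": -0.336,"dy": -0.27,"dz": 0.02,"wz": -7.65},{"dx": -0.336,"dy": -0.27,"dz": 0.02,"wz": -7.65},{"dx": -0.336,"dy": -0.27,"dz": 0.02,"wz": -7.65},{"dx": -0.336,"dy": -0.27,"dz": 0.02,"wz": -7.65},{"dx": -0.336,"dy": -0.27,"dz": 0.02,"wz": -7.65},{"dx": -0.336,"dy": -0.27,"dz": 0.02,"wz": -7.65},{"dx": -0.336,"dy": -0.27,"dz": 0.02,"wz": -7.65},{"dx": -0.336,"dy": -0.27,"dz": 0.02,"wz": -7.65}]'

```text
$.increments[0]: bad value
```

```bash
python3 go.py .44 -.2512 .14 0
```

```text
t 0.4 pos [0.1696 0.6015 0.2225] F [-0.5  0.5 -0.4] op 0.994 gf 0.0
d [-0.4917 -0.7473  0.0827] w [-0.01 -0.   -7.65]
```

Request:
carry_out --increments '[{"dx": -0.336,"dy": -0.27,"dz": 0.02,"wx": 0,"wy": 0,"wz": -7.65,"claw": 1},{"dx": -0.336,"dy": -0.27,"dz": 0.02,"wx": 0,"wy": 0,"wz": -7.65,"claw": 1},{"dx": -0.336,"dy": -0.27,"dz": 0.02,"wx": 0,"wy": 0,"wz": -7.65,"claw": 1},{"dx": -0.336,"dy": -0.27,"dz": 0.02,"wx": 0,"wy": 0,"wz": -7.65,"claw": 1},{"dx": -0.336,"dy": -0.27,"dz": 0.02,"wx": 0,"wy": 0,"wz": -7.65,"claw": 1},{"dx": -0.336,"dy": -0.27,"dz": 0.02,"wx": 0,"wy": 0,"wz": -7.65,"claw": 1},{"dx": -0.336,"dy": -0.27,"dz": 0.02,"wx": 0,"wy": 0,"wz": -7.65,"claw": 1},{"dx": -0.336,"dy": -0.27,"dz": 0.02,"wx": 0,"wy": 0,"wz": -7.65,"claw": 1},{"dx": -0.336,"dy": -0.27,"dz": 0.02,"wx": 0,"wy": 0,"wz": -7.65,"claw": 1},{"dx": -0.336,"dy": -0.27,"dz": 0.02,"wx": 0,"wy": 0,"wz": -7.65,"claw": 1}]'

```text
time_s: 1.23
tool_pos: [0.412, 0.2609, 0.2036]
ee_rot: [[-0.99, 0.141, 0.001], [0.141, 0.99, 0.0], [-0.001, 0.001, -1.0]]
ft_force: [0.4, 0.4, -0.1]
opening: 1.001
gripper_force: 0.0
```

```bash
python3 go.py .44 -.2512 .14 0
```

```text
t 1.23 pos [0.412  0.2609 0.2036] F [ 0.4  0.4 -0.1] op 1.001 gf 0.0
d [-0.0996 -0.5031  0.0634] w [0.03 0.04 0.02]
```

Request:
carry_out --increments '[{"dx": -0.1,"dy": -0.49,"dz": 0.06,"wx": 0,"wy": 0,"wz": 0,"claw": 1},{"dx": -0.1,"dy": -0.49,"dz": 0.06,"wx": 0,"wy": 0,"wz": 0,"claw": 1},{"dx": -0.1,"dy": -0.49,"dz": 0.06,"wx": 0,"wy": 0,"wz": 0,"claw": 1},{"dx": -0.1,"dy": -0.49,"dz": 0.06,"wx": 0,"wy": 0,"wz": 0,"claw": 1},{"dx": -0.1,"dy": -0.49,"dz": 0.06,"wx": 0,"wy": 0,"wz": 0,"claw": 1},{"dx": -0.1,"dy": -0.49,"dz": 0.06,"wx": 0,"wy": 0,"wz": 0,"claw": 1},{"dx": -0.1,"dy": -0.49,"dz": 0.06,"wx": 0,"wy": 0,"wz": 0,"claw": 1},{"dx": -0.1,"dy": -0.49,"dz": 0.06,"wx": 0,"wy": 0,"wz": 0,"claw": 1},{"dx": -0.1,"dy": -0.49,"dz": 0.06,"wx": 0,"wy": 0,"wz": 0,"claw": 1},{"dx": -0.1,"dy": -0.49,"dz": 0.06,"wx": 0,"wy": 0,"wz": 0,"claw": 1}]'

```text
time_s: 2.07
tool_pos: [0.4358, -0.1526, 0.1538]
ee_rot: [[-0.99, 0.141, 0.001], [0.141, 0.99, -0.0], [-0.001, -0.0, -1.0]]
ft_force: [1.5, 0.4, -0.4]
opening: 1.0
gripper_force: 0.0
```

```bash
python3 go.py .44 -.2512 .14 0
```

```text
t 2.07 pos [ 0.4358 -0.1526  0.1538] F [ 1.5  0.4 -0.4] op 1.0 gf 0.0
d [-0.0181 -0.097   0.0138] w [-0.01  0.04 -0.01]
```

Request:
carry_out --increments '[{"dx": -0.0165,"dy": -0.087,"dz": 0.013,"wx": 0,"wy": 0,"wz": 0,"claw": 1},{"dx": -0.0165,"dy": -0.087,"dz": 0.013,"wx": 0,"wy": 0,"wz": 0,"claw": 1},{"dx": -0.0165,"dy": -0.087,"dz": 0.013,"wx": 0,"wy": 0,"wz": 0,"claw": 1},{"dx": -0.0165,"dy": -0.087,"dz": 0.013,"wx": 0,"wy": 0,"wz": 0,"claw": 1},{"dx": -0.0165,"dy": -0.087,"dz": 0.013,"wx": 0,"wy": 0,"wz": 0,"claw": 1},{"dx": -0.0165,"dy": -0.087,"dz": 0.013,"wx": 0,"wy": 0,"wz": 0,"claw": 1}]'

```text
time_s: 2.57
tool_pos: [0.4397, -0.2376, 0.1407]
ee_rot: [[-0.99, 0.14, -0.001], [0.14, 0.99, 0.001], [0.001, 0.001, -1.0]]
ft_force: [0.3, -0.2, 0.1]
opening: 1.001
gripper_force: 0.0
```

```bash
python3 go.py .44 -.2512 .032 0
```

```text
t 2.57 pos [ 0.4397 -0.2376  0.1407] F [ 0.3 -0.2  0.1] op 1.001 gf 0.0
d [-0.0023 -0.0135  0.1087] w [ 0.03 -0.04  0.04]
```

Request:
carry_out --increments '[{"dx": -0.0023,"dy": -0.0135,"dz": 0.01,"wx": 0,"wy": 0,"wz": 0,"claw": 1},{"dx": -0.0023,"dy": -0.0135,"dz": 0.04,"wx": 0,"wy": 0,"wz": 0,"claw": 1},{"dx": -0.0023,"dy": -0.0135,"dz": 0.075,"wx": 0,"wy": 0,"wz": 0,"claw": 1},{"dx": -0.0023,"dy": -0.0135,"dz": 0.109,"wx": 0,"wy": 0,"wz": 0,"claw": 1},{"dx": -0.0023,"dy": -0.0135,"dz": 0.109,"wx": 0,"wy": 0,"wz": 0,"claw": 1},{"dx": -0.0023,"dy": -0.0135,"dz": 0.109,"wx": 0,"wy": 0,"wz": 0,"claw": 0.6},{"dx": -0.0023,"dy": -0.0135,"dz": 0.109,"wx": 0,"wy": 0,"wz": 0,"claw": 0.6},{"dx": -0.0023,"dy": -0.0135,"dz": 0.109,"wx": 0,"wy": 0,"wz": 0,"claw": 0.6},{"dx": -0.0023,"dy": -0.0135,"dz": 0.109,"wx": 0,"wy": 0,"wz": 0,"claw": 0.6},{"dx": -0.0023,"dy": -0.0135,"dz": 0.109,"wx": 0,"wy": 0,"wz": 0,"claw": 0.6}]'

```text
time_s: 3.4
tool_pos: [0.4418, -0.2529, 0.0339]
ee_rot: [[-0.99, 0.141, 0.003], [0.141, 0.99, -0.002], [-0.003, -0.001, -1.0]]
ft_force: [1.5, 4.0, 9.1]
opening: 0.748
gripper_force: 29.7
```

```bash
python3 - <<'E'
from go import *
q=json.load(open("row.json"))
e=np.array([np.sin(q[2]),np.cos(q[2]),0]);P=np.array([q[0],q[1],.07])
u=-Rt(20)[:,2]
def at(k,h): return (P+e*.11*(1.5-k)+u*h).tolist()
p=monitor.state()["tool_pos"]
# beaker: tcp 29 above rim; lift, then rim 75 above the seat
show([[p[0],p[1],.25,0],at(3,.029+.075)+[20]])
E
sed -n 1,3p go.py >/dev/null
```

```text
t 3.4 pos [ 0.4418 -0.2529  0.0339] F [1.5 4.  9.1] op 0.748 gf 29.7
d [-8.000e-04 -2.000e-04 -2.161e-01] w [-0.06  0.2   0.  ]
d [-0.1016  0.0886 -0.1336] w [-6.00e-02 -1.98e+01  1.00e-02]
```

Request:
carry_out --increments '[{"dx": 0,"dy": 0,"dz": -0.02,"wx": 0,"wy": 0,"wz": 0,"claw": 0.6},{"dx": 0,"dy": 0,"dz": -0.06,"wx": 0,"wy": 0,"wz": 0,"claw": 0.6},{"dx": 0,"dy": 0,"dz": -0.1,"wx": 0,"wy": 0,"wz": 0,"claw": 0.6},{"dx": 0,"dy": 0,"dz": -0.14,"wx": 0,"wy": -4,"wz": 0,"claw": 0.6},{"dx": -0.02,"dy": 0.02,"dz": -0.16,"wx": 0,"wy": -10,"wz": 0,"claw": 0.6},{"dx": -0.05,"dy": 0.045,"dz": -0.155,"wx": 0,"wy": -15,"wz": 0,"claw": 0.6},{"dx": -0.08,"dy": 0.07,"dz": -0.145,"wx": 0,"wy": -19.8,"wz": 0,"claw": 0.6},{"dx": -0.1016,"dy": 0.0886,"dz": -0.136,"wx": 0,"wy": -19.8,"wz": 0,"claw": 0.6},{"dx": -0.1016,"dy": 0.0886,"dz": -0.136,"wx": 0,"wy": -19.8,"wz": 0,"claw": 0.6},{"dx": -0.1016,"dy": 0.0886,"dz": -0.136,"wx": 0,"wy": -19.8,"wz": 0,"claw": 0.6}]'

```text
time_s: 4.23
tool_pos: [0.5538, -0.1781, 0.1682]
ee_rot: [[-0.932, 0.138, 0.335], [0.13, 0.99, -0.047], [-0.339, -0.0, -0.941]]
ft_force: [-0.5, 0.4, -1.1]
opening: 0.747
gripper_force: 29.6
```

```bash
cat > look.py <<'E'
# look.py k hrim htcp name : crops of both views + distance to axis target
import sys
from go import *
q=json.load(open("row.json"));e=np.array([np.sin(q[2]),np.cos(q[2]),0]);P=np.array([q[0],q[1],.07]);u=-Rt(20)[:,2]
def at(k,h,o=(0,0)): return (P+e*(.11*(1.5-k)+o[1])+Rt(20)[:,0]*o[0]+u*h).tolist()
def proj(d,p):
    f=200/np.tan(np.radians(d["fov_y"]/2));K=np.array([[f,0,d["cx"]],[0,f,d["cy"]],[0,0,1]])
    R=np.array(d["rotation"]).T;return cv2.projectPoints(np.array(p,float).reshape(-1,3),cv2.Rodrigues(R)[0],-R@np.array(d["eye"]),K,np.array(d["dist_coeffs"]))[0][:,0]
def crops(k,name,hw=(36,48)):
    out=[]
    for n in("side","top"):
        d=imaging.get_image(n);c=proj(d,at(k,.05))[0].astype(int)
        a=d["frame"][c[1]-hw[0]:c[1]+hw[0],c[0]-hw[1]:c[0]+hw[1]]
        print(n,"origin",c[0]-hw[1],c[1]-hw[0]);out.append(cv2.resize(a,(400,300),interpolation=cv2.INTER_CUBIC))
    cv2.imwrite(f"pics/{name}.png",np.hstack(out))
E
python3 - <<'E'
from look import *
show([at(3,.105)+[20],at(3,.031)+[20]]);crops(3,"b1")
E
```

```text
t 4.23 pos [ 0.5538 -0.1781  0.1682] F [-0.5  0.4 -1.1] op 0.747 gf 29.6
d [-0.0006 -0.0011 -0.0003] w [ 0.04 -0.2   0.14]
d [-0.0008 -0.0011  0.0737] w [ 0.04 -0.2   0.14]
side origin 308 176
top origin 334 156
```

View pics/b1.png

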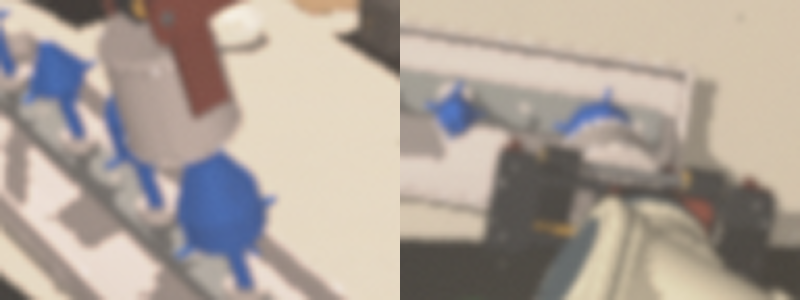

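Request:
carry_out --increments '[{"dx": -0.0006,"dy": -0.0011,"dz": 0.015,"wx": 0,"wy": -0.2,"wz": 0.1,"claw": 0.6},{"dx": -0.0007,"dy": -0.0011,"dz": 0.025,"wx": 0,"wy": -0.2,"wz": 0.1,"claw": 0.6},{"dx": -0.0007,"dy": -0.0011,"dz": 0.035,"wx": 0,"wy": -0.2,"wz": 0.1,"claw": 0.6},{"dx": -0.0007,"dy": -0.0011,"dz": 0.045,"wx": 0,"wy": -0.2,"wz": 0.1,"claw": 0.6},{"dx": -0.0007,"dy": -0.0011,"dz": 0.045,"wx": 0,"wy": -0.2,"wz": 0.1,"claw": 0.6}]'

```text
time_s: 4.75
tool_pos: [0.5683, -0.1825, 0.1236]
ee_rot: [[-0.931, 0.143, 0.336], [0.135, 0.99, -0.047], [-0.339, 0.001, -0.941]]
ft_force: [-0.9, -0.3, -1.4]
opening: 0.746
gripper_force: 29.6
```

```bash
python3 - <<'E'
from look import *
show([at(3,.031)+[20]]);print("F tool",monitor.state()["ee_rot"].T@monitor.state()["ft_force"]);crops(3,"b2")
E
```

```text
t 4.75 pos [ 0.5683 -0.1825  0.1236] F [-0.9 -0.3 -1.4] op 0.746 gf 29.6
d [-0.0018  0.0012  0.0267] w [ 0.02 -0.16 -0.14]
F tool [ 1.23883287 -0.42863584  1.03896477]
side origin 308 176
top origin 334 156
```

View pics/b2.png

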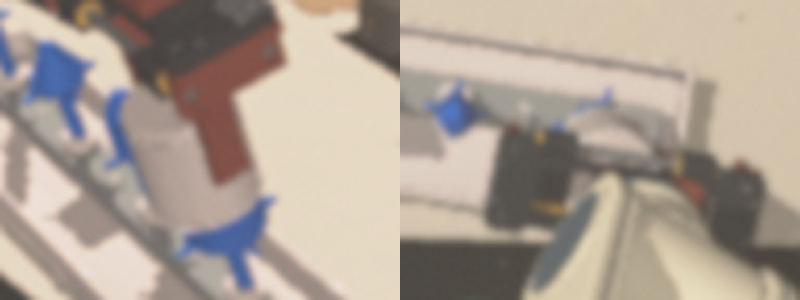

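The beaker is over the peg (side crop, about (215,210)) with no contact force. I'll keep lowering.

Request:
carry_out --increments '[{"dx": -0.001,"dy": 0.0,"dz": 0.01,"wx": 0,"wy": -0.1,"wz": 0,"claw": 0.6},{"dx": -0.001,"dy": 0.0,"dz": 0.018,"wx": 0,"wy": -0.1,"wz": 0,"claw": 0.6},{"dx": -0.001,"dy": 0.0,"dz": 0.023,"wx": 0,"wy": -0.1,"wz": 0,"claw": 0.6},{"dx": -0.001,"dy": 0.0,"dz": 0.025,"wx": 0,"wy": -0.1,"wz": 0,"claw": 0.6}]'

```text
time_s: 5.18
tool_pos: [0.5785, -0.1837, 0.1015]
ee_rot: [[-0.93, 0.142, 0.34], [0.134, 0.99, -0.048], [-0.343, 0.001, -0.939]]
ft_force: [-0.1, -0.2, -1.5]
opening: 0.747
gripper_force: 29.6
```

```bash
cat > f.py <<'E'
import sys
from look import *
show([at(int(sys.argv[1]),float(sys.argv[2]))+[20]]);s=monitor.state();print("F tool",np.round(s["ee_rot"].T@s["ft_force"],1))
E
python3 f.py 3 .031
```

```text
t 5.18 pos [ 0.5785 -0.1837  0.1015] F [-0.1 -0.2 -1.5] op 0.747 gf 29.6
d [0.0004 0.001  0.0024] w [ 0.01  0.07 -0.1 ]
F tool [ 0.6 -0.2  1.4]
```

Request:
carry_out --increments '[{"dx": 0,"dy": 0,"dz": 0.001,"wx": 0,"wy": 0,"wz": 0,"claw": 0.6},{"dx": 0,"dy": 0,"dz": 0.002,"wx": 0,"wy": 0,"wz": 0,"claw": 0.6},{"dx": 0,"dy": 0,"dz": 0.003,"wx": 0,"wy": 0,"wz": 0,"claw": 0.6},{"dx": 0,"dy": 0,"dz": 0.004,"wx": 0,"wy": 0,"wz": 0,"claw": 0.6}]'

```text
time_s: 5.52
tool_pos: [0.5798, -0.184, 0.0989]
ee_rot: [[-0.929, 0.142, 0.34], [0.134, 0.99, -0.048], [-0.344, 0.001, -0.939]]
ft_force: [-4.9, 0.7, 5.8]
opening: 0.746
gripper_force: 29.6
```

```bash
python3 f.py 3 .031
```

```text
t 5.52 pos [ 0.5798 -0.184   0.0989] F [-4.9  0.7  5.8] op 0.746 gf 29.6
d [ 0.0007  0.001  -0.0005] w [-0.    0.11 -0.1 ]
F tool [ 2.6 -0.  -7.2]
```

Request:
carry_out --increments '[{"dx": 0,"dy": 0,"dz": 0.0015,"wx": 0,"wy": 0,"wz": 0,"claw": 0.6},{"dx": 0,"dy": 0,"dz": 0.0015,"wx": 0,"wy": 0,"wz": 0,"claw": 0.8},{"dx": 0,"dy": 0,"dz": 0,"wx": 0,"wy": 0,"wz": 0,"claw": 1},{"dx": 0,"dy": 0,"dz": 0,"wx": 0,"wy": 0,"wz": 0,"claw": 1},{"dx": 0,"dy": 0,"dz": 0,"wx": 0,"wy": 0,"wz": 0,"claw": 1},{"dx": 0,"dy": 0,"dz": -0.015,"wx": 0,"wy": 0,"wz": 0,"claw": 1},{"dx": 0,"dy": 0,"dz": -0.04,"wx": 0,"wy": 0,"wz": 0,"claw": 1},{"dx": 0,"dy": 0,"dz": -0.08,"wx": 0,"wy": 0,"wz": 0,"claw": 1},{"dx": 0,"dy": 0,"dz": -0.115,"wx": 0,"wy": 0,"wz": 0,"claw": 1}]'

```text
time_s: 6.27
tool_pos: [0.5397, -0.1782, 0.2073]
ee_rot: [[-0.93, 0.142, 0.339], [0.134, 0.99, -0.048], [-0.342, 0.001, -0.94]]
ft_force: [1.5, -0.0, 0.5]
opening: 1.003
gripper_force: 0.0
```

```bash
python3 - <<'E'
from look import *
crops(3,"b3");show([[.432,-.0971,.19,0],[.432,-.0971,.047,0]])
d=imaging.get_image("side")
a=cv2.imread("pics/side0.png")
E
```

```text
side origin 308 176
top origin 334 156
t 6.37 pos [ 0.5422 -0.1793  0.212 ] F [-0.   0.2 -0.3] op 0.999 gf 0.0
d [ 0.1208  0.0656 -0.0219] w [-0.1  20.56 -0.09]
d [0.171  0.0659 0.112 ] w [-0.1  20.56 -0.09]
```

View pics/b3.png

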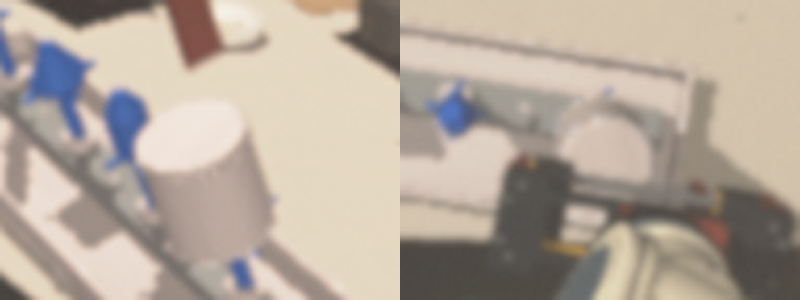

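Beaker is home: in the side crop its rim sits on the arms at about (205,250), leaning with the peg. Next is the funnel.

Request:
carry_out --increments '[{"dx": 0.03,"dy": 0.016,"dz": -0.01,"wx": 0,"wy": 6,"wz": 0,"claw": 1},{"dx": 0.06,"dy": 0.033,"dz": -0.01,"wx": 0,"wy": 12,"wz": 0,"claw": 1},{"dx": 0.095,"dy": 0.05,"dz": -0.01,"wx": 0,"wy": 18,"wz": 0,"claw": 1},{"dx": 0.123,"dy": 0.0656,"dz": -0.018,"wx": -0.1,"wy": 20.5,"wz": 0,"claw": 1},{"dx": 0.131,"dy": 0.0656,"dz": 0.005,"wx": -0.1,"wy": 20.5,"wz": 0,"claw": 0.6},{"dx": 0.131,"dy": 0.0656,"dz": 0.005,"wx": -0.1,"wy": 20.5,"wz": 0,"claw": 0.6},{"dx": 0.131,"dy": 0.0656,"dz": 0.005,"wx": -0.1,"wy": 20.5,"wz": 0,"claw": 0.6}]'

```text
time_s: 7.0
tool_pos: [0.4291, -0.0958, 0.1556]
ee_rot: [[-0.99, 0.142, -0.01], [0.142, 0.99, 0.004], [0.011, 0.003, -1.0]]
ft_force: [0.8, -0.8, 0.1]
opening: 0.813
gripper_force: 0.0
```

```bash
python3 go.py .4315 -.0971 .047 0
```

```text
t 7.0 pos [ 0.4291 -0.0958  0.1556] F [ 0.8 -0.8  0.1] op 0.813 gf 0.0
d [-0.0037 -0.0013  0.1085] w [ 0.16 -0.61 -0.04]
```

Request:
carry_out --increments '[{"dx": -0.003,"dy": -0.0013,"dz": 0.025,"wx": 0.1,"wy": -0.6,"wz": 0,"claw": 0.6},{"dx": -0.003,"dy": -0.0013,"dz": 0.06,"wx": 0.1,"wy": -0.6,"wz": 0,"claw": 0.5},{"dx": -0.003,"dy": -0.0013,"dz": 0.09,"wx": 0.1,"wy": -0.6,"wz": 0,"claw": 0.5},{"dx": -0.003,"dy": -0.0013,"dz": 0.1085,"wx": 0.1,"wy": -0.6,"wz": 0,"claw": 0.4},{"dx": -0.003,"dy": -0.0013,"dz": 0.1085,"wx": 0.1,"wy": -0.6,"wz": 0,"claw": 0.1},{"dx": -0.003,"dy": -0.0013,"dz": 0.1085,"wx": 0.1,"wy": -0.6,"wz": 0,"claw": 0.05},{"dx": -0.003,"dy": -0.0013,"dz": 0.1085,"wx": 0.1,"wy": -0.6,"wz": 0,"claw": 0.05},{"dx": -0.003,"dy": -0.0013,"dz": 0.1085,"wx": 0.1,"wy": -0.6,"wz": 0,"claw": 0.05},{"dx": -0.003,"dy": -0.0013,"dz": 0.1085,"wx": 0.1,"wy": -0.6,"wz": 0,"claw": 0.05},{"dx": -0.003,"dy": -0.0013,"dz": 0.1085,"wx": 0.1,"wy": -0.6,"wz": 0,"claw": 0.05}]'

```text
time_s: 7.83
tool_pos: [0.4332, -0.0979, 0.0498]
ee_rot: [[-0.99, 0.142, 0.006], [0.142, 0.99, -0.001], [-0.006, 0.0, -1.0]]
ft_force: [-0.3, -0.5, 6.4]
opening: 0.161
gripper_force: 30.0
```

```bash
python3 - <<'E'
from look import *
show([[.4315,-.0971,.047,0],at(1,.044+.05)+[20]])
E
```

```text
t 7.83 pos [ 0.4332 -0.0979  0.0498] F [-0.3 -0.5  6.4] op 0.161 gf 30.0
d [0.0018 0.0006 0.0028] w [ 0.01  0.37 -0.07]
d [-0.1354  0.1567 -0.1077] w [ -0.   -19.63  -0.08]
```

Request:
carry_out --increments '[{"dx": 0,"dy": 0,"dz": -0.02,"wx": 0,"wy": 0,"wz": 0,"claw": 0.05},{"dx": 0,"dy": 0,"dz": -0.06,"wx": 0,"wy": 0,"wz": 0,"claw": 0.05},{"dx": 0,"dy": 0,"dz": -0.1,"wx": 0,"wy": 0,"wz": 0,"claw": 0.05},{"dx": -0.01,"dy": 0.01,"dz": -0.13,"wx": 0,"wy": -5,"wz": 0,"claw": 0.05},{"dx": -0.035,"dy": 0.04,"dz": -0.14,"wx": 0,"wy": -10,"wz": 0,"claw": 0.05},{"dx": -0.06,"dy": 0.07,"dz": -0.14,"wx": 0,"wy": -15,"wz": 0,"claw": 0.05},{"dx": -0.085,"dy": 0.1,"dz": -0.14,"wx": 0,"wy": -19.6,"wz": 0,"claw": 0.05},{"dx": -0.11,"dy": 0.13,"dz": -0.13,"wx": 0,"wy": -19.6,"wz": 0,"claw": 0.05},{"dx": -0.1355,"dy": 0.1567,"dz": -0.113,"wx": 0,"wy": -19.6,"wz": 0,"claw": 0.05},{"dx": -0.1355,"dy": 0.1567,"dz": -0.113,"wx": 0,"wy": -19.6,"wz": 0,"claw": 0.05}]'

```text
time_s: 8.67
tool_pos: [0.5917, 0.0419, 0.1607]
ee_rot: [[-0.931, 0.139, 0.337], [0.131, 0.99, -0.046], [-0.34, 0.001, -0.94]]
ft_force: [1.0, -0.1, -0.1]
opening: 0.164
gripper_force: 30.0
```

```bash
python3 f.py 1 .0468; python3 - <<'E'
from look import *
crops(1,"f1")
E
```

```text
t 8.67 pos [0.5917 0.0419 0.1607] F [ 1.  -0.1 -0.1] op 0.164 gf 30.0
d [ 0.0029 -0.0043  0.0487] w [ 0.11 -0.12  0.07]
F tool [-0.9  0.   0.4]
side origin 268 143
top origin 262 144
```

View pics/f1.png

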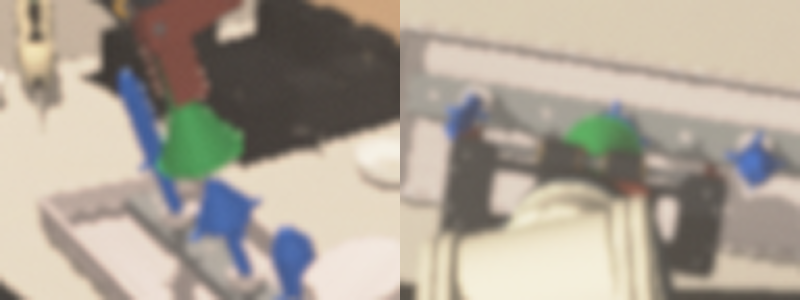

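```bash
cat > hand.py <<'E'
from look import *
# in-hand offset along side-view normal: >0 => piece lies toward n of where TCP axis is (u-lean)
def hand(k,mask,roi,amin=60):
    s=monitor.state();d=imaging.get_image("side");y0,y1,x0,x1=roi
    h,ss,v=hsv(d["frame"][y0:y1,x0:x1])
    for c,st in blobs(mask(h,ss,v),(x0,y0),amin):
        r=ray(d,[c])[0];n=np.cross(r,u);n/=np.linalg.norm(n)
        a=n@(np.array(at(k,0))-d["eye"]);b=n@(s["tool_pos"]-d["eye"])
        print("px",np.round(c,1),st,"piece->peg %.1f mm"%(a*1000),"piece->tcp %.1f"%(b*1000),"n tool",np.round(s["ee_rot"].T@n,2))
E
python3 - <<'E'
from hand import *
hand(1,lambda h,s,v:(h>40)&(h<90)&(s>70),(143,215,268,364))
E
```

```text
px [314.3 177.2] [37, 25, 21, 19, 270] piece->peg 2.1 mm piece->tcp 1.8 n tool [-0.96 -0.28 -0.01]
```

```bash
python3 f.py 1 .0468
```

```text
t 8.82 pos [0.5872 0.0384 0.1618] F [-0.  -0.8 -0.5] op 0.167 gf 30.0
d [-0.0006 -0.0002  0.051 ] w [-0.01 -0.28 -0.03]
F tool [ 0.1 -0.8  0.5]
```

Request:
carry_out --increments '[{"dx": -0.0016,"dy": -0.0003,"dz": 0.01,"wx": 0,"wy": -0.2,"wz": 0,"claw": 0.05},{"dx": -0.0016,"dy": -0.0003,"dz": 0.025,"wx": 0,"wy": -0.2,"wz": 0,"claw": 0.05},{"dx": -0.0016,"dy": -0.0003,"dz": 0.038,"wx": 0,"wy": -0.2,"wz": 0,"claw": 0.05},{"dx": -0.0016,"dy": -0.0003,"dz": 0.047,"wx": 0,"wy": -0.2,"wz": 0,"claw": 0.05},{"dx": -0.0016,"dy": -0.0003,"dz": 0.047,"wx": 0,"wy": -0.2,"wz": 0,"claw": 0.05}]'

```text
time_s: 9.23
tool_pos: [0.6043, 0.0344, 0.1171]
ee_rot: [[-0.931, 0.144, 0.337], [0.135, 0.99, -0.049], [-0.34, 0.0, -0.94]]
ft_force: [-0.3, -0.3, -0.7]
opening: 0.165
gripper_force: 30.0
```

```bash
python3 f.py 1 .0468
```

```text
t 9.23 pos [0.6043 0.0344 0.1171] F [-0.3 -0.3 -0.7] op 0.165 gf 30.0
d [0.0009 0.0014 0.003 ] w [-0.05 -0.11 -0.15]
F tool [ 0.5 -0.3  0.6]
```

Request:
carry_out --increments '[{"dx": 0,"dy": 0,"dz": 0.0015,"wx": 0,"wy": 0,"wz": 0,"claw": 0.05},{"dx": 0,"dy": 0,"dz": 0.003,"wx": 0,"wy": 0,"wz": 0,"claw": 0.05},{"dx": 0,"dy": 0,"dz": 0.0045,"wx": 0,"wy": 0,"wz": 0,"claw": 0.05},{"dx": 0,"dy": 0,"dz": 0.0045,"wx": 0,"wy": 0,"wz": 0,"claw": 0.05}]'

```text
time_s: 9.57
tool_pos: [0.6069, 0.0352, 0.1147]
ee_rot: [[-0.93, 0.142, 0.339], [0.134, 0.99, -0.048], [-0.343, 0.001, -0.939]]
ft_force: [0.0, -0.1, 1.2]
opening: 0.166
gripper_force: 30.0
```

```bash
python3 f.py 1 .0468
```

```text
t 9.57 pos [0.6069 0.0352 0.1147] F [ 0.  -0.1  1.2] op 0.166 gf 30.0
d [ 0.0024  0.0002 -0.0001] w [ 0.01  0.05 -0.09]
F tool [-0.5 -0.  -1.2]
```

Request:
carry_out --increments '[{"dx": 0,"dy": 0,"dz": 0.001,"wx": 0,"wy": 0,"wz": 0,"claw": 0.05},{"dx": 0,"dy": 0,"dz": 0.002,"wx": 0,"wy": 0,"wz": 0,"claw": 0.05},{"dx": 0,"dy": 0,"dz": 0.002,"wx": 0,"wy": 0,"wz": 0,"claw": 0.05}]'

```text
time_s: 9.82
tool_pos: [0.6076, 0.0353, 0.114]
ee_rot: [[-0.93, 0.142, 0.34], [0.134, 0.99, -0.048], [-0.343, 0.001, -0.939]]
ft_force: [-8.7, 0.0, 16.4]
opening: 0.164
gripper_force: 30.0
```

```bash
python3 f.py 1 .0468
```

```text
t 9.82 pos [0.6076 0.0353 0.114 ] F [-8.7  0.  16.4] op 0.164 gf 30.0
d [ 0.0028  0.     -0.001 ] w [ 0.01  0.09 -0.08]
F tool [  2.5  -1.2 -18.4]
```

Request:
carry_out --increments '[{"dx": 0,"dy": 0,"dz": -0.001,"wx": 0,"wy": 0,"wz": 0,"claw": 0.05},{"dx": 0,"dy": 0,"dz": -0.001,"wx": 0,"wy": 0,"wz": 0,"claw": 0.5},{"dx": 0,"dy": 0,"dz": -0.001,"wx": 0,"wy": 0,"wz": 0,"claw": 0.6},{"dx": 0,"dy": 0,"dz": -0.001,"wx": 0,"wy": 0,"wz": 0,"claw": 0.6},{"dx": 0,"dy": 0,"dz": -0.02,"wx": 0,"wy": 0,"wz": 0,"claw": 0.7},{"dx": 0,"dy": 0,"dz": -0.06,"wx": 0,"wy": 0,"wz": 0,"claw": 0.8},{"dx": 0,"dy": 0,"dz": -0.1,"wx": 0,"wy": 0,"wz": 0,"claw": 0.8},{"dx": 0,"dy": 0,"dz": -0.1,"wx": 0,"wy": 0,"wz": 0,"claw": 0.8}]'

```text
time_s: 10.48
tool_pos: [0.5753, 0.0406, 0.2126]
ee_rot: [[-0.927, 0.142, 0.347], [0.134, 0.99, -0.047], [-0.35, 0.003, -0.937]]
ft_force: [2.0, 0.5, -0.1]
opening: 0.655
gripper_force: 0.0
```

```bash
python3 - <<'E'
from hand import *
crops(1,"f2");show([[.4398,.0746,.15,0]])
hand(1,lambda h,s,v:(h>40)&(h<90)&(s>70),(143,215,268,364))
E
```

```text
side origin 268 143
top origin 262 144
t 10.58 pos [0.5743 0.0403 0.208 ] F [-0.6 -0.1 -0.4] op 0.751 gf 0.0
d [0.1496 0.0148 0.0068] w [ 0.07 20.21 -0.07]
px [319.6 189.5] [44, 29, 19, 29, 279] piece->peg 0.3 mm piece->tcp 3.4 n tool [-0.96 -0.28  0.  ]
```

View pics/f2.png

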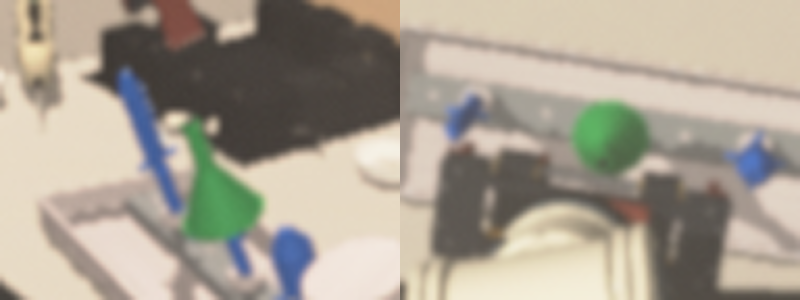

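Funnel is home: in the side crop it leans with the peg, rim at about (222,230). Next is the jar.

Request:
carry_out --increments '[{"dx": 0.035,"dy": 0.004,"dz": -0.02,"wx": 0,"wy": 6,"wz": 0,"claw": 0.8},{"dx": 0.075,"dy": 0.008,"dz": -0.02,"wx": 0,"wy": 12,"wz": 0,"claw": 0.8},{"dx": 0.115,"dy": 0.012,"dz": -0.01,"wx": 0,"wy": 18,"wz": 0,"claw": 0.8},{"dx": 0.1496,"dy": 0.0148,"dz": 0.007,"wx": 0,"wy": 20.2,"wz": 0,"claw": 0.8},{"dx": 0.1496,"dy": 0.0148,"dz": 0.007,"wx": 0,"wy": 20.2,"wz": 0,"claw": 0.8},{"dx": 0.1496,"dy": 0.0148,"dz": 0.007,"wx": 0,"wy": 20.2,"wz": 0,"claw": 0.8}]'

```text
time_s: 11.13
tool_pos: [0.4375, 0.0741, 0.1465]
ee_rot: [[-0.99, 0.141, -0.008], [0.141, 0.99, -0.0], [0.008, -0.001, -1.0]]
ft_force: [0.7, 0.7, 0.1]
opening: 0.801
gripper_force: 0.0
```

```bash
python3 go.py .44 .0746 .026 0
```

```text
t 11.13 pos [0.4375 0.0741 0.1465] F [0.7 0.7 0.1] op 0.801 gf 0.0
d [-0.0034  0.001   0.1205] w [-0.07 -0.45 -0.04]
```

Request:
carry_out --increments '[{"dx": -0.002,"dy": 0.0005,"dz": 0.025,"wx": 0,"wy": -0.2,"wz": 0,"claw": 0.8},{"dx": -0.002,"dy": 0.0005,"dz": 0.06,"wx": 0,"wy": -0.2,"wz": 0,"claw": 0.8},{"dx": -0.002,"dy": 0.0005,"dz": 0.095,"wx": 0,"wy": -0.2,"wz": 0,"claw": 0.8},{"dx": -0.002,"dy": 0.0005,"dz": 0.12,"wx": 0,"wy": -0.2,"wz": 0,"claw": 0.8},{"dx": -0.002,"dy": 0.0005,"dz": 0.12,"wx": 0,"wy": -0.2,"wz": 0,"claw": 0.35},{"dx": -0.002,"dy": 0.0005,"dz": 0.12,"wx": 0,"wy": -0.2,"wz": 0,"claw": 0.35},{"dx": -0.002,"dy": 0.0005,"dz": 0.12,"wx": 0,"wy": -0.2,"wz": 0,"claw": 0.35},{"dx": -0.002,"dy": 0.0005,"dz": 0.12,"wx": 0,"wy": -0.2,"wz": 0,"claw": 0.35},{"dx": -0.002,"dy": 0.0005,"dz": 0.12,"wx": 0,"wy": -0.2,"wz": 0,"claw": 0.35},{"dx": -0.002,"dy": 0.0005,"dz": 0.12,"wx": 0,"wy": -0.2,"wz": 0,"claw": 0.35}]'

```text
time_s: 11.97
tool_pos: [0.4422, 0.0749, 0.0302]
ee_rot: [[-0.99, 0.142, 0.004], [0.142, 0.99, 0.001], [-0.004, 0.002, -1.0]]
ft_force: [1.5, -0.0, 8.3]
opening: 0.464
gripper_force: 30.0
```

```bash
python3 - <<'E'
from look import *
show([[.44,.0746,.026,0],at(2,.023+.065)+[20]])
E
```

```text
t 11.97 pos [0.4422 0.0749 0.0302] F [ 1.5 -0.   8.3] op 0.464 gf 30.0
d [ 0.0022 -0.0006  0.0042] w [ 0.09  0.22 -0.07]
d [-0.1529 -0.1255 -0.1221] w [  0.08 -19.78  -0.09]
```

Request:
carry_out --increments '[{"dx": 0,"dy": 0,"dz": -0.02,"wx": 0,"wy": 0,"wz": 0,"claw": 0.35},{"dx": 0,"dy": 0,"dz": -0.06,"wx": 0,"wy": 0,"wz": 0,"claw": 0.35},{"dx": 0,"dy": -0.015,"dz": -0.095,"wx": 0,"wy": 0,"wz": 0,"claw": 0.35},{"dx": 0,"dy": -0.045,"dz": -0.12,"wx": 0,"wy": -5,"wz": 0,"claw": 0.35},{"dx": -0.01,"dy": -0.08,"dz": -0.135,"wx": 0,"wy": -10,"wz": 0,"claw": 0.35},{"dx": -0.03,"dy": -0.115,"dz": -0.14,"wx": 0,"wy": -15,"wz": 0,"claw": 0.35},{"dx": -0.07,"dy": -0.1255,"dz": -0.14,"wx": 0,"wy": -19.8,"wz": 0,"claw": 0.35},{"dx": -0.11,"dy": -0.1255,"dz": -0.135,"wx": 0,"wy": -19.8,"wz": 0,"claw": 0.35},{"dx": -0.1529,"dy": -0.1255,"dz": -0.126,"wx": 0,"wy": -19.8,"wz": 0,"claw": 0.35},{"dx": -0.1529,"dy": -0.1255,"dz": -0.126,"wx": 0,"wy": -19.8,"wz": 0,"claw": 0.35}]'

```text
time_s: 12.8
tool_pos: [0.5807, -0.073, 0.1558]
ee_rot: [[-0.929, 0.143, 0.342], [0.135, 0.99, -0.049], [-0.345, 0.0, -0.939]]
ft_force: [0.5, 0.1, 0.1]
opening: 0.472
gripper_force: 30.0
```

Request:
carry_out --increments '[{"dx": 0,"dy": 0,"dz": 0,"wx": 0,"wy": 0,"wz": 0,"claw": 0.35},{"dx": 0,"dy": 0,"dz": 0,"wx": 0,"wy": 0,"wz": 0,"claw": 0.35},{"dx": 0,"dy": 0,"dz": 0,"wx": 0,"wy": 0,"wz": 0,"claw": 0.35}]'

```text
time_s: 13.05
tool_pos: [0.5726, -0.071, 0.1546]
ee_rot: [[-0.932, 0.142, 0.334], [0.134, 0.99, -0.047], [-0.338, 0.001, -0.941]]
ft_force: [0.5, 0.6, -1.2]
opening: 0.469
gripper_force: 30.0
```

```bash
python3 f.py 2 .027; python3 - <<'E'
from hand import *
hand(2,lambda h,s,v:(h<18)&(s>95)&(s<222),(155,230,290,375),15)
crops(2,"j1")
E
```

```text
t 13.05 pos [ 0.5726 -0.071   0.1546] F [ 0.5  0.6 -1.2] op 0.469 gf 30.0
d [-0.0021  0.0002  0.0637] w [ 0.01 -0.26 -0.07]
F tool [-0.   0.6  1.2]
px [330.6 175.7] [29, 0, 29, 42, 617] piece->peg -6.4 mm piece->tcp -8.1 n tool [-0.95 -0.32 -0.  ]
px [317.4 163.5] [26, 6, 4, 6, 16] piece->peg 14.2 mm piece->tcp 12.5 n tool [-0.95 -0.3  -0.  ]
side origin 286 159
top origin 298 150
```

View pics/j1.png

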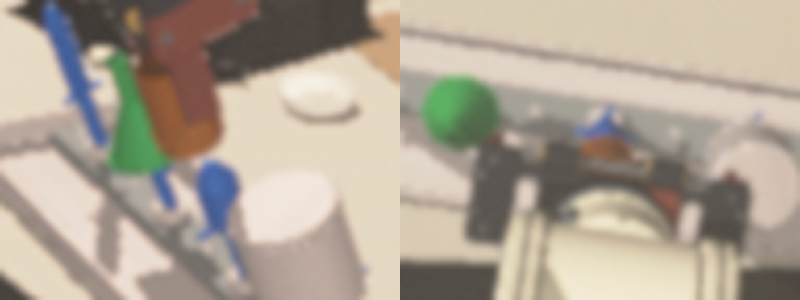

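```bash
python3 - <<'E'
from hand import *
d=imaging.get_image("side");s=monitor.state()
h,S,v=hsv(d["frame"])
print(S[182:194,330:346]);print(h[186,328:346])
hh=cv2.cvtColor(d["frame"],cv2.COLOR_BGR2LAB)[...,2].astype(float)
for r in range(182,192):
    row=hh[r,330:350]; lo,hi=row[-6:].mean(),np.median(row[:4]);t=(lo+hi)/2
    i=np.where(row>t)[0]
    if hi<lo+8 or not len(i):continue
    i=i[-1];x=330+i+(row[i]-t)/(row[i]-row[i+1])
    rr=ray(d,[[x,r]])[0];n=np.cross(rr,u);n/=np.linalg.norm(n)
    print(r,round(x,2),"edge->peg %.1f edge->tcp %.1f"%(1000*n@(np.array(at(2,0))-d["eye"]),1000*n@(s["tool_pos"]-d["eye"])))
E
```

```text
[[115 112 114 112 112 114 112  92  67  53  40  39  38  39  39  39]
 [113 113 114 112 114 114 112 102  76  59  43  39  38  39  39  38]
 [116 113 114 114 113 116 114 105  83  60  46  39  39  38  37  38]
 [120 112 112 114 115 112 115 111  89  66  48  39  39  39  38  38]
 [124 112 111 117 117 117 120 122 101  74  49  39  38  38  38  38]
 [134 118 114 121 126 128 131 133 112  78  51  40  39  38  39  38]
 [141 128 128 132 137 142 140 144 118  79  55  40  39  38  38  38]
 [146 140 140 144 145 150 150 145 121  82  57  43  38  38  38  38]
 [151 147 149 148 151 152 151 146 121  80  58  44  39  39  39  38]
 [149 151 153 151 151 154 150 142 109  74  55  42  39  39  40  40]
 [152 153 153 152 152 153 149 130  92  66  48  40  39  39  40  40]
 [154 155 153 151 153 146 133 105  74  55  42  38  38  38  39  39]]
[11 10  8  6  5  5  6  6  7  9 11 12 16 19 19 19 18 19]
188 339.38 edge->peg -17.1 edge->tcp -18.1
189 338.7 edge->peg -14.7 edge->tcp -15.6
190 338.3 edge->peg -12.9 edge->tcp -13.8
191 337.81 edge->peg -10.9 edge->tcp -11.8
```

Request:
carry_out --increments '[{"dx": -0.0035,"dy": 0.0002,"dz": 0.012,"wx": 0,"wy": -0.2,"wz": 0,"claw": 0.35},{"dx": -0.0035,"dy": 0.0002,"dz": 0.024,"wx": 0,"wy": -0.2,"wz": 0,"claw": 0.35},{"dx": -0.0035,"dy": 0.0002,"dz": 0.034,"wx": 0,"wy": -0.2,"wz": 0,"claw": 0.35},{"dx": -0.0035,"dy": 0.0002,"dz": 0.034,"wx": 0,"wy": -0.2,"wz": 0,"claw": 0.35},{"dx": -0.0035,"dy": 0.0002,"dz": 0.034,"wx": 0,"wy": -0.2,"wz": 0,"claw": 0.35}]'

```text
time_s: 13.67
tool_pos: [0.5881, -0.0731, 0.1232]
ee_rot: [[-0.931, 0.142, 0.337], [0.134, 0.99, -0.048], [-0.341, 0.001, -0.94]]
ft_force: [0.4, 0.3, -0.0]
opening: 0.471
gripper_force: 30.0
```

```bash
python3 f.py 2 .027; python3 - <<'E'
from look import *
crops(2,"j2")
E
```

```text
t 13.67 pos [ 0.5881 -0.0731  0.1232] F [ 0.4  0.3 -0. ] op 0.471 gf 30.0
d [0.0021 0.0001 0.0288] w [ 0.   -0.08 -0.08]
F tool [-0.3  0.4  0.1]
side origin 286 159
top origin 298 150
```

View pics/j2.png

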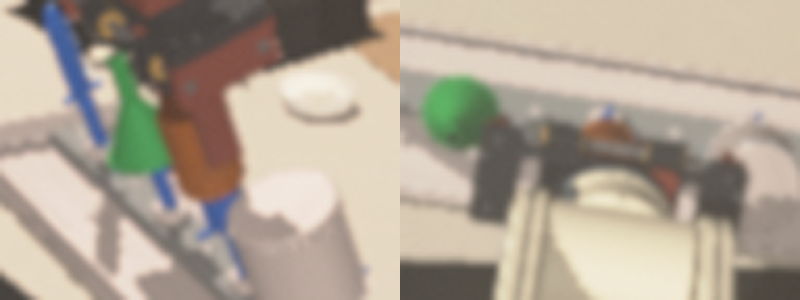

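The jar is over its peg with no contact force, and the axes line up in the side crop. I'll keep lowering.

Request:
carry_out --increments '[{"dx": 0,"dy": 0,"dz": 0.012,"wx": 0,"wy": 0,"wz": 0,"claw": 0.35},{"dx": 0,"dy": 0,"dz": 0.021,"wx": 0,"wy": 0,"wz": 0,"claw": 0.35},{"dx": 0,"dy": 0,"dz": 0.025,"wx": 0,"wy": 0,"wz": 0,"claw": 0.35},{"dx": 0,"dy": 0,"dz": 0.028,"wx": 0,"wy": 0,"wz": 0,"claw": 0.35},{"dx": 0,"dy": 0,"dz": 0.029,"wx": 0,"wy": 0,"wz": 0,"claw": 0.35},{"dx": 0,"dy": 0,"dz": 0.029,"wx": 0,"wy": 0,"wz": 0,"claw": 0.35}]'

```text
time_s: 14.27
tool_pos: [0.5983, -0.0746, 0.0963]
ee_rot: [[-0.93, 0.142, 0.338], [0.134, 0.99, -0.048], [-0.341, 0.001, -0.94]]
ft_force: [-1.0, 1.2, -0.8]
opening: 0.468
gripper_force: 30.0
```

```bash
python3 f.py 2 .027
```

```text
t 14.27 pos [ 0.5983 -0.0746  0.0963] F [-1.   1.2 -0.8] op 0.468 gf 30.0
d [0.0026 0.0002 0.0001] w [ 0.   -0.03 -0.09]
F tool [1.4 1.1 0.4]
```

Request:
carry_out --increments '[{"dx": 0,"dy": 0,"dz": 0.001,"wx": 0,"wy": 0,"wz": 0,"claw": 0.35},{"dx": 0,"dy": 0,"dz": 0.002,"wx": 0,"wy": 0,"wz": 0,"claw": 0.35},{"dx": 0,"dy": 0,"dz": 0.003,"wx": 0,"wy": 0,"wz": 0,"claw": 0.35},{"dx": 0,"dy": 0,"dz": 0.003,"wx": 0,"wy": 0,"wz": 0,"claw": 0.35}]'

```text
time_s: 14.6
tool_pos: [0.5989, -0.0747, 0.0956]
ee_rot: [[-0.93, 0.142, 0.339], [0.134, 0.99, -0.048], [-0.342, 0.001, -0.94]]
ft_force: [-15.9, 1.9, 27.6]
opening: 0.469
gripper_force: 30.0
```

```bash
python3 f.py 2 .027
```

```text
t 14.6 pos [ 0.5989 -0.0747  0.0956] F [-15.9   1.9  27.6] op 0.469 gf 30.0
d [ 0.0029  0.0001 -0.0008] w [ 0.    0.03 -0.08]
F tool [  5.6  -0.4 -31.4]
```

Request:
carry_out --increments '[{"dx": 0,"dy": 0,"dz": -0.0025,"wx": 0,"wy": 0,"wz": 0,"claw": 0.35},{"dx": 0,"dy": 0,"dz": -0.0025,"wx": 0,"wy": 0,"wz": 0,"claw": 0.7},{"dx": 0,"dy": 0,"dz": -0.0025,"wx": 0,"wy": 0,"wz": 0,"claw": 0.75},{"dx": 0,"dy": 0,"dz": -0.0025,"wx": 0,"wy": 0,"wz": 0,"claw": 0.75},{"dx": 0,"dy": 0,"dz": -0.02,"wx": 0,"wy": 0,"wz": 0,"claw": 0.75},{"dx": 0,"dy": 0,"dz": -0.06,"wx": 0,"wy": 0,"wz": 0,"claw": 0.75},{"dx": 0,"dy": 0,"dz": -0.1,"wx": 0,"wy": 0,"wz": 0,"claw": 0.75},{"dx": 0,"dy": 0,"dz": -0.11,"wx": 0,"wy": 0,"wz": 0,"claw": 0.75},{"dx": 0,"dy": 0,"dz": -0.11,"wx": 0,"wy": 0,"wz": 0,"claw": 0.75}]'

```text
time_s: 15.35
tool_pos: [0.5636, -0.0696, 0.2001]
ee_rot: [[-0.928, 0.142, 0.344], [0.133, 0.99, -0.049], [-0.347, 0.001, -0.938]]
ft_force: [0.1, 0.1, 0.8]
opening: 0.749
gripper_force: 0.0
```

```bash
python3 - <<'E'
from look import *
crops(2,"j3");show([[.4565,.275,.19,0]])
E
```

```text
side origin 286 159
top origin 298 150
t 15.45 pos [ 0.5624 -0.0695  0.1966] F [-0.6 -0.4 -0.7] op 0.751 gf 0.0
d [ 0.1469  0.3259 -0.0463] w [ 2.000e-02  2.003e+01 -8.000e-02]
```

View pics/j3.png

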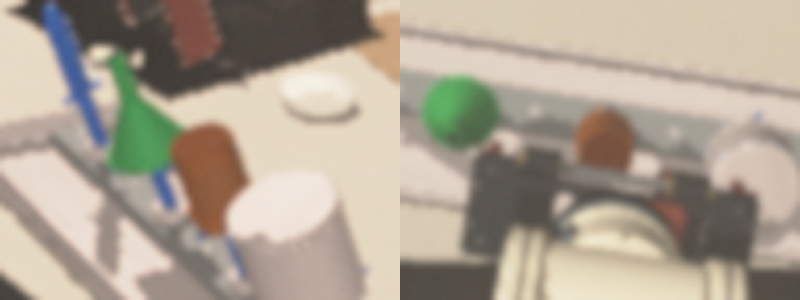

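Jar is home: in the side crop it leans with its peg, rim at about (215,225). Last is the tube.

Request:
carry_out --increments '[{"dx": 0.03,"dy": 0.02,"dz": -0.02,"wx": 0,"wy": 5,"wz": 0,"claw": 0.75},{"dx": 0.06,"dy": 0.045,"dz": -0.03,"wx": 0,"wy": 10,"wz": 0,"claw": 0.75},{"dx": 0.085,"dy": 0.075,"dz": -0.035,"wx": 0,"wy": 15,"wz": 0,"claw": 0.7},{"dx": 0.1464,"dy": 0.326,"dz": -0.046,"wx": 0,"wy": 20,"wz": 0,"claw": 0.7},{"dx": 0.1464,"dy": 0.326,"dz": -0.046,"wx": 0,"wy": 20,"wz": 0,"claw": 0.7},{"dx": 0.1464,"dy": 0.326,"dz": -0.046,"wx": 0,"wy": 20,"wz": 0,"claw": 0.7},{"dx": 0.1464,"dy": 0.326,"dz": -0.046,"wx": 0,"wy": 20,"wz": 0,"claw": 0.7},{"dx": 0.1464,"dy": 0.326,"dz": -0.046,"wx": 0,"wy": 20,"wz": 0,"claw": 0.7},{"dx": 0.1464,"dy": 0.326,"dz": -0.046,"wx": 0,"wy": 20,"wz": 0,"claw": 0.7},{"dx": 0.1464,"dy": 0.326,"dz": -0.046,"wx": 0,"wy": 20,"wz": 0,"claw": 0.7}]'

```text
time_s: 16.28
tool_pos: [0.4559, 0.2798, 0.1877]
ee_rot: [[-0.99, 0.139, -0.002], [0.139, 0.99, 0.001], [0.002, 0.0, -1.0]]
ft_force: [0.7, 0.3, -0.1]
opening: 0.703
gripper_force: 0.0
```

Request:
carry_out --increments '[{"dx": 0,"dy": 0,"dz": 0.0,"wx": 0,"wy": 0,"wz": 0,"claw": 0.7},{"dx": 0,"dy": 0,"dz": 0,"wx": 0,"wy": 0,"wz": 0,"claw": 0.7},{"dx": 0,"dy": 0,"dz": 0,"wx": 0,"wy": 0,"wz": 0,"claw": 0.7}]'

```text
time_s: 16.53
tool_pos: [0.4566, 0.2736, 0.189]
ee_rot: [[-0.99, 0.143, -0.002], [0.143, 0.99, -0.001], [0.002, -0.001, -1.0]]
ft_force: [-0.3, -0.1, 0.1]
opening: 0.697
gripper_force: 0.0
```

```bash
python3 go.py .457 .275 .054 0
```

```text
t 16.53 pos [0.4566 0.2736 0.189 ] F [-0.3 -0.1  0.1] op 0.697 gf 0.0
d [-0.0005  0.0017  0.135 ] w [-0.07 -0.11 -0.12]
```

Request:
carry_out --increments '[{"dx": -0.0003,"dy": 0.001,"dz": 0.04,"wx": 0,"wy": 0,"wz": 0,"claw": 0.65},{"dx": -0.0003,"dy": 0.001,"dz": 0.075,"wx": 0,"wy": 0,"wz": 0,"claw": 0.65},{"dx": -0.0003,"dy": 0.001,"dz": 0.11,"wx": 0,"wy": 0,"wz": 0,"claw": 0.65},{"dx": -0.0003,"dy": 0.001,"dz": 0.135,"wx": 0,"wy": 0,"wz": 0,"claw": 0.65},{"dx": -0.0003,"dy": 0.001,"dz": 0.135,"wx": 0,"wy": 0,"wz": 0,"claw": 0.2},{"dx": -0.0003,"dy": 0.001,"dz": 0.135,"wx": 0,"wy": 0,"wz": 0,"claw": 0.2},{"dx": -0.0003,"dy": 0.001,"dz": 0.135,"wx": 0,"wy": 0,"wz": 0,"claw": 0.2},{"dx": -0.0003,"dy": 0.001,"dz": 0.135,"wx": 0,"wy": 0,"wz": 0,"claw": 0.2},{"dx": -0.0003,"dy": 0.001,"dz": 0.135,"wx": 0,"wy": 0,"wz": 0,"claw": 0.2},{"dx": -0.0003,"dy": 0.001,"dz": 0.135,"wx": 0,"wy": 0,"wz": 0,"claw": 0.2}]'

```text
time_s: 17.37
tool_pos: [0.4586, 0.2765, 0.0571]
ee_rot: [[-0.99, 0.142, 0.003], [0.142, 0.99, 0.002], [-0.003, 0.002, -1.0]]
ft_force: [-0.6, -2.3, 8.7]
opening: 0.311
gripper_force: 30.0
```

```bash
python3 - <<'E'
from look import *
show([[.457,.275,.054,0],at(0,.053+.092)+[20]])
E
```

```text
t 17.37 pos [0.4586 0.2765 0.0571] F [-0.6 -2.3  8.7] op 0.311 gf 30.0
d [ 0.0013 -0.0018  0.0031] w [ 0.14  0.15 -0.08]
d [-0.1456 -0.1072 -0.149 ] w [  0.13 -19.85  -0.1 ]
```

Request:
carry_out --increments '[{"dx": 0,"dy": 0,"dz": -0.02,"wx": 0,"wy": 0,"wz": 0,"claw": 0.2},{"dx": 0,"dy": 0,"dz": -0.06,"wx": 0,"wy": 0,"wz": 0,"claw": 0.2},{"dx": 0,"dy": 0,"dz": -0.1,"wx": 0,"wy": 0,"wz": 0,"claw": 0.2},{"dx": 0,"dy": -0.005,"dz": -0.14,"wx": 0,"wy": -5,"wz": 0,"claw": 0.2},{"dx": -0.01,"dy": -0.025,"dz": -0.168,"wx": 0,"wy": -10,"wz": 0,"claw": 0.2},{"dx": -0.04,"dy": -0.045,"dz": -0.17,"wx": 0,"wy": -15,"wz": 0,"claw": 0.2},{"dx": -0.07,"dy": -0.065,"dz": -0.17,"wx": 0,"wy": -19.8,"wz": 0,"claw": 0.2},{"dx": -0.1,"dy": -0.085,"dz": -0.165,"wx": 0,"wy": -19.8,"wz": 0,"claw": 0.2},{"dx": -0.13,"dy": -0.1072,"dz": -0.157,"wx": 0,"wy": -19.8,"wz": 0,"claw": 0.2},{"dx": -0.1456,"dy": -0.1072,"dz": -0.153,"wx": 0,"wy": -19.8,"wz": 0,"claw": 0.2}]'

```text
time_s: 18.2
tool_pos: [0.5876, 0.1461, 0.209]
ee_rot: [[-0.931, 0.144, 0.337], [0.135, 0.99, -0.049], [-0.34, 0.0, -0.94]]
ft_force: [0.0, 0.1, -1.8]
opening: 0.309
gripper_force: 30.0
```

Request:
carry_out --increments '[{"dx": 0,"dy": 0,"dz": 0,"wx": 0,"wy": 0,"wz": 0,"claw": 0.2},{"dx": 0,"dy": 0,"dz": 0,"wx": 0,"wy": 0,"wz": 0,"claw": 0.2},{"dx": 0,"dy": 0,"dz": 0,"wx": 0,"wy": 0,"wz": 0,"claw": 0.2}]'

```text
time_s: 18.45
tool_pos: [0.5854, 0.1494, 0.2085]
ee_rot: [[-0.931, 0.142, 0.335], [0.134, 0.99, -0.048], [-0.338, 0.001, -0.941]]
ft_force: [-0.5, 1.1, 0.1]
opening: 0.311
gripper_force: 30.0
```

```bash
python3 f.py 0 .054; python3 - <<'E'
from look import *
k=0;out=[]
for n in("side","top"):
    d=imaging.get_image(n);c=proj(d,at(0,.08))[0].astype(int);x0,y0=c[0]-32,c[1]-24
    pts=proj(d,[at(0,h) for h in(0,.072,.092,.13)]);print(n,x0,y0,np.round((pts-[x0,y0])*6.25,0).tolist())
    out.append(cv2.resize(d["frame"][y0:y0+48,x0:x0+64],(400,300),interpolation=cv2.INTER_CUBIC))
cv2.imwrite("pics/t1.png",np.hstack(out))
E
```

```text
t 18.45 pos [0.5854 0.1494 0.2085] F [-0.5  1.1  0.1] op 0.311 gf 30.0
d [-0.0011  0.0002  0.0936] w [ 0.   -0.22 -0.07]
F tool [ 0.6  1.  -0.3]
side 264 133 [[256.0, 292.0], [208.0, 167.0], [194.0, 131.0], [167.0, 61.0]]
top 240 152 [[230.0, 119.0], [207.0, 151.0], [200.0, 160.0], [187.0, 179.0]]
```

View pics/t1.png

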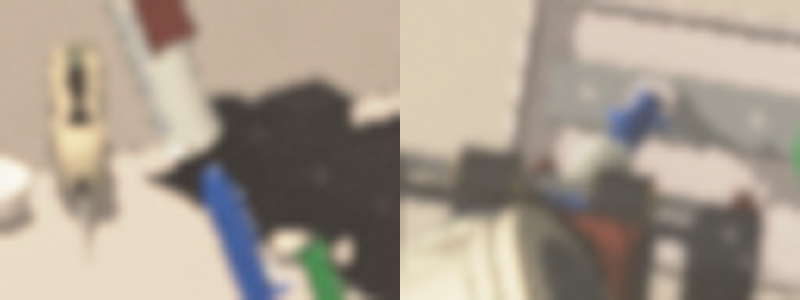

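```bash
python3 - <<'E'
from look import *
for n,ys,x0,x1 in(("side",range(139,156),276,304),("top",range(172,184),258,286)):
    d=imaging.get_image(n);h,S,v=hsv(d["frame"]);s=monitor.state()
    for r in ys:
        rr=ray(d,[[x,r] for x in(x0,x1)]);t=[]
        for q in rr:
            nn=np.cross(q,u);nn/=np.linalg.norm(nn);t.append(round(-1000*nn@(np.array(at(0,0))-d["eye"]),1))
        print(r,"S"," ".join("%3d"%a for a in S[r,x0:x1]),"V"," ".join("%3d"%a for a in v[r,x0:x1]),t)
E
```

```text
139 S  56  55  54  51  50  50  47  40  33  33  40  61  98 112 102  89  73  63  54  52  51  50  51  50  50  50  49  50 V 188 187 190 194 198 195 188 183 191 198 183 151 130 130 135 141 151 163 178 190 195 198 199 199 197 197 197 198 [np.float64(-34.7), np.float64(39.1)]
140 S  62  62  62  56  51  49  50  44  35  29  31  47  73  83  71  59  50  48  48  51  50  50  51  50  49  50  50  50 V 172 180 189 191 195 197 195 190 189 194 189 170 147 145 159 172 178 180 185 194 197 198 199 198 197 198 198 198 [np.float64(-35.7), np.float64(38.1)]
141 S  61  68  71  62  53  49  51  46  38  33  31  38  52  56  49  45  43  42  45  50  52  50  49  52  51  50  52  49 V 160 184 202 197 196 197 196 189 186 192 196 187 177 182 196 204 201 189 183 192 198 198 198 198 199 198 198 198 [np.float64(-36.8), np.float64(37.1)]
142 S  55  68  73  67  55  50  50  49  42  34  31  34  42  45  40  38  39  41  43  48  50  52  50  50  49  52  50  50 V 152 183 213 209 198 197 195 188 182 189 198 201 207 216 219 219 214 198 188 191 197 198 198 198 198 198 198 198 [np.float64(-37.9), np.float64(36.2)]
143 S  57  69  74  6
[... 6029 characters left out ...]
  35  33 V 112 112 111 115 124 127 127 132 139 144 145 135 114  98  92  90  90  89  90  90  94 111 150 191 212 217 219 219 [np.float64(25.0), np.float64(-40.1)]
182 S  72  66  47  37  24  14   4   4   4   4  12  22  30  32  31  31  30  28  31  32  41  64  67  51  39  36  35  36 V 110 108 103 104 108 111 115 119 122 127 131 126 110  96  91  91  92  90  90  89  93 111 141 171 189 198 204 211 [np.float64(23.3), np.float64(-41.6)]
183 S  63  57  51  44  27   8  17  21  26  35  26  11  17  27  30  31  34  31  31  31  43  63  69  49  38  32  33  34 V 101  99  95  93  93  95 105 111 117 125 126 115 103  94  92  91  91  91  91  90  95 109 126 140 149 158 170 181 [np.float64(21.6), np.float64(-43.0)]
```

Request:
carry_out --increments '[{"dx": -0.0028,"dy": -0.0014,"dz": 0.004,"wx": 0,"wy": -0.2,"wz": 0,"claw": 0.2},{"dx": -0.0028,"dy": -0.0014,"dz": 0.012,"wx": 0,"wy": -0.2,"wz": 0,"claw": 0.2},{"dx": -0.0028,"dy": -0.0014,"dz": 0.02,"wx": 0,"wy": -0.2,"wz": 0,"claw": 0.2},{"dx": -0.0028,"dy": -0.0014,"dz": 0.026,"wx": 0,"wy": -0.2,"wz": 0,"claw": 0.2},{"dx": -0.0028,"dy": -0.0014,"dz": 0.03,"wx": 0,"wy": -0.2,"wz": 0,"claw": 0.2},{"dx": -0.0028,"dy": -0.0014,"dz": 0.03,"wx": 0,"wy": -0.2,"wz": 0,"claw": 0.2}]'

```text
time_s: 19.15
tool_pos: [0.5983, 0.1457, 0.1793]
ee_rot: [[-0.931, 0.142, 0.337], [0.134, 0.99, -0.049], [-0.34, -0.0, -0.94]]
ft_force: [0.4, 0.0, 0.1]
opening: 0.313
gripper_force: 30.0
```

```bash
python3 f.py 0 .054; python3 - <<'E'
from look import *
out=[]
for n in("side","top"):
    d=imaging.get_image(n);c=proj(d,at(0,.07))[0].astype(int);x0,y0=c[0]-32,c[1]-24
    pts=proj(d,[at(0,h) for h in(0,.03,.062,.13)]);print(n,x0,y0,np.round((pts-[x0,y0])*6.25,0).tolist())
    out.append(cv2.resize(d["frame"][y0:y0+48,x0:x0+64],(400,300),interpolation=cv2.INTER_CUBIC))
cv2.imwrite("pics/t2.png",np.hstack(out))
E
```

```text
t 19.15 pos [0.5983 0.1457 0.1793] F [0.4 0.  0.1] op 0.313 gf 30.0
d [0.0017 0.0022 0.0617] w [-0.05 -0.12 -0.08]
F tool [-0.4  0.1  0.1]
side 265 136 [[250.0, 273.0], [230.0, 222.0], [208.0, 166.0], [161.0, 42.0]]
top 241 151 [[224.0, 125.0], [215.0, 138.0], [204.0, 152.0], [181.0, 185.0]]
```

View pics/t2.png

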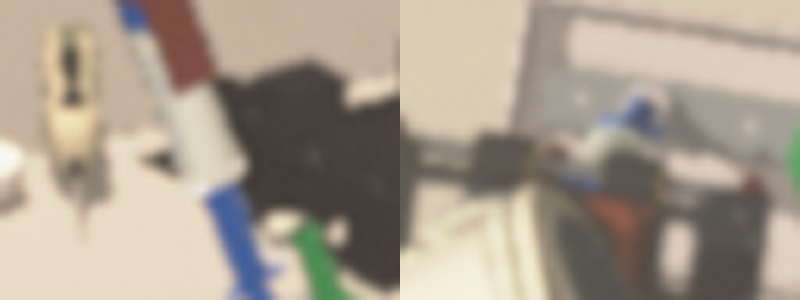

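The tube rim (side crop, centre about (216,178)) encloses the peg tip, and there's no contact force. I'll go on gently.

Request:
carry_out --increments '[{"dx": 0,"dy": 0,"dz": 0.007,"wx": 0,"wy": 0,"wz": 0,"claw": 0.2},{"dx": 0,"dy": 0,"dz": 0.014,"wx": 0,"wy": 0,"wz": 0,"claw": 0.2},{"dx": 0,"dy": 0,"dz": 0.021,"wx": 0,"wy": 0,"wz": 0,"claw": 0.2},{"dx": 0,"dy": 0,"dz": 0.028,"wx": 0,"wy": 0,"wz": 0,"claw": 0.2},{"dx": 0,"dy": 0,"dz": 0.028,"wx": 0,"wy": 0,"wz": 0,"claw": 0.2},{"dx": 0,"dy": 0,"dz": 0.028,"wx": 0,"wy": 0,"wz": 0,"claw": 0.2}]'

```text
time_s: 19.75
tool_pos: [0.6079, 0.1444, 0.1538]
ee_rot: [[-0.931, 0.142, 0.337], [0.134, 0.99, -0.049], [-0.341, -0.0, -0.94]]
ft_force: [-1.0, -0.4, -0.7]
opening: 0.308
gripper_force: 30.0
```

```bash
python3 f.py 0 .054
```

```text
t 19.75 pos [0.6079 0.1444 0.1538] F [-1.  -0.4 -0.7] op 0.308 gf 30.0
d [0.0022 0.002  0.0344] w [-0.03 -0.07 -0.08]
F tool [ 1.1 -0.5  0.4]
```

Request:
carry_out --increments '[{"dx": 0,"dy": 0,"dz": 0.008,"wx": 0,"wy": 0,"wz": 0,"claw": 0.2},{"dx": 0,"dy": 0,"dz": 0.016,"wx": 0,"wy": 0,"wz": 0,"claw": 0.2},{"dx": 0,"dy": 0,"dz": 0.023,"wx": 0,"wy": 0,"wz": 0,"claw": 0.2},{"dx": 0,"dy": 0,"dz": 0.029,"wx": 0,"wy": 0,"wz": 0,"claw": 0.2},{"dx": 0,"dy": 0,"dz": 0.032,"wx": 0,"wy": 0,"wz": 0,"claw": 0.2},{"dx": 0,"dy": 0,"dz": 0.034,"wx": 0,"wy": 0,"wz": 0,"claw": 0.2},{"dx": 0,"dy": 0,"dz": 0.034,"wx": 0,"wy": 0,"wz": 0,"claw": 0.2}]'

```text
time_s: 20.33
tool_pos: [0.6196, 0.1429, 0.1221]
ee_rot: [[-0.93, 0.142, 0.338], [0.134, 0.99, -0.048], [-0.341, 0.0, -0.94]]
ft_force: [0.4, -0.1, -0.6]
opening: 0.314
gripper_force: 30.0
```

```bash
python3 f.py 0 .054
```

```text
t 20.33 pos [0.6196 0.1429 0.1221] F [ 0.4 -0.1 -0.6] op 0.314 gf 30.0
d [0.0024 0.0019 0.0005] w [-0.02 -0.04 -0.08]
F tool [-0.2 -0.1  0.7]
```

Request:
carry_out --increments '[{"dx": 0,"dy": 0,"dz": 0.001,"wx": 0,"wy": 0,"wz": 0,"claw": 0.2},{"dx": 0,"dy": 0,"dz": 0.002,"wx": 0,"wy": 0,"wz": 0,"claw": 0.2},{"dx": 0,"dy": 0,"dz": 0.003,"wx": 0,"wy": 0,"wz": 0,"claw": 0.2},{"dx": 0,"dy": 0,"dz": 0.003,"wx": 0,"wy": 0,"wz": 0,"claw": 0.2}]'

```text
time_s: 20.67
tool_pos: [0.6208, 0.1429, 0.1215]
ee_rot: [[-0.93, 0.142, 0.34], [0.134, 0.99, -0.048], [-0.343, 0.001, -0.939]]
ft_force: [-8.3, 0.1, 14.0]
opening: 0.312
gripper_force: 30.0
```

```bash
python3 f.py 0 .054
```

```text
t 20.67 pos [0.6208 0.1429 0.1215] F [-8.3  0.1 14. ] op 0.312 gf 30.0
d [ 0.0033  0.0016 -0.0004] w [ 0.01  0.06 -0.1 ]
F tool [  2.9  -1.1 -16. ]
```

Seated at the expected height with 16 N. Easing off, releasing and backing away.

Request:
carry_out --increments '[{"dx": 0,"dy": 0,"dz": -0.001,"wx": 0,"wy": 0,"wz": 0,"claw": 0.2},{"dx": 0,"dy": 0,"dz": -0.001,"wx": 0,"wy": 0,"wz": 0,"claw": 0.6},{"dx": 0,"dy": 0,"dz": -0.001,"wx": 0,"wy": 0,"wz": 0,"claw": 0.65},{"dx": 0,"dy": 0,"dz": -0.001,"wx": 0,"wy": 0,"wz": 0,"claw": 0.65},{"dx": 0,"dy": 0,"dz": -0.02,"wx": 0,"wy": 0,"wz": 0,"claw": 0.65},{"dx": 0,"dy": 0,"dz": -0.06,"wx": 0,"wy": 0,"wz": 0,"claw": 0.65},{"dx": 0,"dy": 0,"dz": -0.1,"wx": 0,"wy": 0,"wz": 0,"claw": 0.65},{"dx": 0,"dy": 0,"dz": -0.14,"wx": 0,"wy": 0,"wz": 0,"claw": 0.65},{"dx": 0.03,"dy": 0,"dz": -0.16,"wx": 0,"wy": 0,"wz": 0,"claw": 0.65},{"dx": 0.07,"dy": 0,"dz": -0.16,"wx": 0,"wy": 0,"wz": 0,"claw": 0.65}]'

```text
time_s: 21.5
tool_pos: [0.505, 0.1614, 0.2524]
ee_rot: [[-0.926, 0.143, 0.349], [0.136, 0.99, -0.044], [-0.352, 0.007, -0.936]]
ft_force: [0.9, 0.2, -0.4]
opening: 0.651
gripper_force: 0.0
```

Request:
carry_out --increments '[{"dx": 0,"dy": 0,"dz": 0,"wx": 0,"wy": 0,"wz": 0,"claw": 0.65},{"dx": 0,"dy": 0,"dz": 0,"wx": 0,"wy": 0,"wz": 0,"claw": 0.65},{"dx": 0,"dy": 0,"dz": 0,"wx": 0,"wy": 0,"wz": 0,"claw": 0.65},{"dx": 0,"dy": 0,"dz": 0,"wx": 0,"wy": 0,"wz": 0,"claw": 0.65}]'

```text
time_s: 21.83
tool_pos: [0.5027, 0.1601, 0.2466]
ee_rot: [[-0.93, 0.142, 0.34], [0.134, 0.99, -0.048], [-0.343, 0.001, -0.939]]
ft_force: [0.6, 0.7, -0.8]
opening: 0.649
gripper_force: 0.0
```

```bash
python3 - <<'E'
from look import *
o=[]
for n,(y0,x0) in(("side",(145,265)),("top",(140,250))):
    a=imaging.get_image(n)["frame"][y0:y0+120,x0-30:x0+130];o.append(cv2.resize(a,(400,300),interpolation=cv2.INTER_CUBIC))
cv2.imwrite("pics/end.png",np.hstack(o))
E
```

```text
(no output)
```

View pics/end.png

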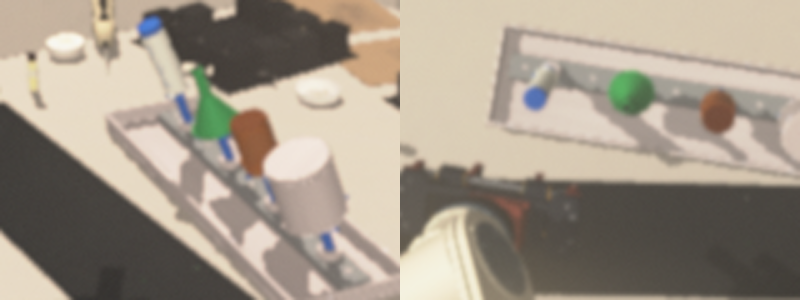

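All four pieces hang in line on their pegs: in the side crop the tube is at (165,60), funnel (212,110), jar (253,140) and beaker (305,185). The vial still stands at (33,80) and the gripper is clear.

```bash
python3 -c "
from station import workorder;print(workorder.sign_off())"
```

```text
the job is handed in; nothing more can be done
None
```

All four pieces are hanging mouth-down on their matching pegs, placed in the order asked. Contact force showed each rim reaching the support arms, and the job was handed in at about 22 s. The vial was still standing in the last picture. I didn't check the tally counter again, though no move took the arm near it.

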